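# Pack a fixture set into its stacking box

### The job

Pack the three machined fixture parts (step block, Z-bracket and V-block) into the empty plywood box, upright and fully down, so that nothing stands above the tall end boards and the next box can be stacked on top. They all go in only when nested in the right order: the bracket's upper arm lies over the low step of the step block, and its foot lies under the V-block. Set the parts in without dropping them, and leave the other things on the bench alone.

Things in the scene. Friction and masses are not known exactly. Their poses are not given: they have to be found in the camera images.
- box: Open plywood box, upright, fixed. Origin: centre of underside, on the bench; x along its length, z up. Inside 130 (x) by 52 mm (y), floor 6 mm thick. Its end boards (10 mm thick) reach 70 mm above the bench; its long sides (6 mm thick) only 36 mm, so parts can be held by their sides above them. Same both ways round; the set may be packed either way round.
- step_block: Aluminium block, 56 mm long (x), 46 wide (y), about 0.34 kg, standing upright. Origin: centre of underside; z up. High end x = -28 to -6 mm is 58 mm high; low step x = -6 to +28 mm is 44 mm high. It goes on the box floor before the bracket, high end at an end board, low step towards the middle.
- z_bracket: Aluminium Z of 12 mm plate, 96 mm long (x), 46 wide (y), 60 high, about 0.22 kg, standing on its foot. Origin: middle of its length, at underside height; z up. Web x = -16 to -4 mm; upper arm from the web to x = -48 (underside 48 mm up); foot from the web to x = +48. In the box: on the floor, x axis the same way as the step block's, arm over the low step, foot reaching the other end board.
- v_block: Aluminium V-block, 48 mm long (x), 46 wide (y), 46 high, about 0.25 kg, upright, 90 degree groove 24 mm wide, 12 deep along y in its top. Origin: centre of its flat underside; z up. Same both ways round. In the box it stands on the bracket's foot (underside 18 mm above the bench), between web and end board.
- water_bottle: Bystander: clear plastic bottle, 64 mm across, 200 mm high, upright; origin at the centre of its underside.
- dish: Bystander: round steel dish, 100 mm across, 32 mm high; origin at the centre of its underside.
- wrench: Bystander: steel wrench, 180 mm long, lying flat along its x axis; origin at its middle, on its underside.
Things that resemble listed ones, but are neither listed nor needed, are in the scene too. What is shaped like the z_bracket but pink or turquoise is not meant. Of the things like the box, leave any that is blue; of the rest the larger one is meant.

How it is judged:
By the outcome, as a careful person would: the job done as asked, in the order asked, and still so for the second after the job is handed in, with the robot touching nothing.
It also fails if it takes over 70 s, if anything falls off the work surface, if the arm or the gripper's body presses on something with over 40 N, if the wrist force passes 120 N, or if a joint passes its speed limit or range.

### The arm

A 6-joint arm with a two-finger parallel gripper is mounted at the origin on the work surface. World frame = base frame: x ahead of the robot, y to its left, z up, the work surface at z = 0. Lengths are in m, angles in degrees, forces in N, time in s.
With the tool pointing down it reaches from about 0.35 to 0.875 m from the base axis. Payload 4.2 kg.
Tool frame: the origin (TCP) lies on the centre line of the jaws, within the pads' length; the fingertips stand 19 mm ahead of it and the grasp point (between the pads) is the TCP; x points along the fingers, y is the direction in which the jaws open and shut, and the axes are right-handed (so a half turn about x gives the same grasp; the last joint's range is limited). The gripper opens to 87 mm and grips with 3 to 60 N. Pads are 19 mm wide; open, the fingers measure 117 mm over their backs; the gripper's body (75 mm by 190 mm) begins 51 mm behind the grasp point.
Start: joints at [-59.439, 22.042, 0.453, 0, -68.411, -14.817], TCP at [0.17, -0.602, 0.242] pointing down, gripper open.
Joint ranges: [-179.83, 179.83], [-69.29, 118.12], [-61.27, 80.66], [-181.25, 117.63], [-171.15, -9.14], [-177.46, 177.46]. Speed limits (degrees/s): [159.86, 159.86, 180, 180, 180, 180].

### API

Orientations are given as a 3x3 rotation matrix whose columns are the frame's x, y, z axes.
In Python, from station import r, viewer, job, spotter gives the robot as it stands.
- The arm moves only by the tool play_rows, never from a script. Its argument "commands" is a list of rows, each an object of numbers: "fingers": the gripper command: -1 is fully open, 1 is shut, values between are in proportion; "tx", "ty", "tz": the shift along the tool's x, y, z normalised to -1 to 1, where 1 is 750 mm; "ax", "ay", "az": the turn, a rotation vector about the tool's x, y, z normalised to -1 to 1, where 1 is pi rad. In form: [{"fingers": .., "tx": .., "ty": .., "tz": .., "ax": .., "ay": .., "az": ..}, ...]. A call has 1 to 5 rows; each row is the pose to reach, as a shift and turn from the pose commanded when the call began, along the tool's axes at that moment, turning the shorter way round; what a row does not reach only later rows make up. A row lasts 1/12 s, in which the tool goes at most 41.7 mm and 7.16 degrees, less where a joint would pass 70% of its speed; a pose out of reach is approached as far as the arm can. A call with a number of a shift or a turn outside -1 to 1 is refused whole. A call with a gripper value outside its range is refused whole. The fingers move at their own pace and stop on an object; the grip force is fixed at half the most. Time passes only in rows, so rows that repeat a pose let the fingers close. It gives the time, the measured TCP pose, the force and the opening at its end, in the units of the state.
- r.sense(): the state, without advancing time (a new reading comes with each control period).
- viewer.capture(name): name is "side" or "top" or "wrist"; returns a dict with "image" (480x640x3 uint8, red, green, blue), "fx", "fy", "cx", "cy" (pixels), "dist" ([k1, k2, p1, p2, k3] as OpenCV has them; the pictures are not rectified), "R" (3x3) and "t" (3): a world point X has camera coordinates R X + t; the wrist camera has in their place "mount" (4x4, takes a point from camera to tool coordinates, whose origin is the TCP and whose axes are the tool frame's). Camera axes: x right, y down, z forward; pixel columns grow to the right and rows downward; lengths in m; the calibration is good to about 2 mm. A picture is of the moment at which its call begins: read the wrist's pose just before it. There is no depth.
- job.finish_job(): hands the job in, once; it reports no verdict.
Trained networks look in a picture, given as the dict that the camera call returned (one of the last four; its "shot" number tells which), for a name from the list of things; names that differ only in an ending like _2 or _b are one class to them, and where a whole thing is asked for, a point or a joint stands for the part that bears it (a point fixed in the world has none). Each returns a list of dicts, best first, with "score" (0 to 1); they miss things now and then, are a little off and sometimes report something else, mostly with a low value. They report only what shows in the picture. A call takes as long as a camera call. They do not tell look-alikes from the thing itself.
- spotter.find_in(name, picture): "uv" ([column, row] in pixels, amid what is visible of it).
- spotter.silhouettes(name, picture): "region" (480x640 bool, what is visible of it) and "uv" ([column, row] in pixels, amid what is visible of it).
The state is a dict: "time_s": time; "joints": joint angles; "joint_velocities": joint speeds; "effort": joint torques, N m; "tcp_pos": TCP position; "ee_rot": TCP orientation; "wrist_force": force on the tool from outside, world axes, zero at the start; "moment": the same for the moment, N m; "gripper_width": opening from 0.0 (shut) to 1.0 (fully open).
Only numpy, scipy, OpenCV 4.12 (cv2) and the standard library are available. Lean on these libraries where they do the work, as an engineer would, in place of code of your own. Each camera call takes 0.05 s, during which the arm holds its last target. There are 200 camera calls.

## Working session

There is one attempt and no reset: what is moved stays moved. The work goes in short steps, Python scripts to look and compute and a tool call to move; the robot and the scene stay as the last step left them, time stands still between calls to the robot, and variables do not carry over. Pictures are saved under pics/ and viewed, about 8 in all and at most 12, crops included, and the job is handed in when it is done.

Besides the shell and the picture viewer there is one more tool, called after "Request:" as name([rows], argument=value, ...), one row to a line, values as JSON. play_rows: Moves the arm, as the interface text tells. Its arguments: {"type":"object","properties":{"commands":{"type":"array"}},"required":["commands"]}

```bash
ls; mkdir -p pics
python3 - <<'E'
from station import r, viewer, job, spotter
import cv2,numpy as np
s=r.sense();print({k:np.round(v,3).tolist() for k,v in s.items()})
for n in ["top","side"]:
    c=viewer.capture(n);cv2.imwrite(f"pics/{n}0.png",c["image"][:,:,::-1])
    print(n,c["fx"],c["fy"],c["cx"],c["cy"],c["dist"],np.round(c["R"],4).tolist(),c["t"])
    for o in ["box","step_block","z_bracket","v_block"]:
        print(o,[(np.round(d["uv"]).tolist(),round(d["score"],2)) for d in spotter.find_in(o,c)])
c=viewer.capture("wrist");print(np.round(c["mount"],4).tolist(),c["fx"],c["dist"])
E
```

```text
pics
{'time_s': 0.0, 'joints': [-59.44, 22.091, 0.381, -0.029, -68.413, -14.819], 'joint_velocities': [-0.01, -0.03, -0.015, 0.105, -0.011, 0.001], 'effort': [-0.0, -39.066, 18.741, 4.22, 0.011, -0.0], 'tcp_pos': [0.169, -0.601, 0.24], 'ee_rot': [[-0.001, -0.271, 0.963], [0.002, 0.963, 0.271], [-1.0, 0.002, -0.0]], 'wrist_force': [0.779, 0.256, 0.181], 'moment': [0.059, 0.007, -0.01], 'gripper_width': 1.001}
top 552.1033164110922 552.1033164110922 319.51174842240977 234.0043692861097 [-0.15410953  0.          0.          0.          0.        ] [[0.0178, -0.9998, 0.0068], [-0.9845, -0.0187, -0.1745], [0.1746, -0.0036, -0.9846]] [-0.02023935  0.55575401  1.18974235]
box [([377.0, 256.0], 0.82), ([431.0, 209.0], 0.77)]
step_block [([291.0, 214.0], 0.87), ([287.0, 281.0], 0.39)]
z_bracket [([265.0, 341.0], 0.9), ([285.0, 281.0], 0.75), ([344.0, 333.0], 0.56)]
v_block [([208.0, 286.0], 0.6), ([292.0, 216.0], 0.56)]
side 460.4515227580108 460.4515227580108 315.4844340717563 241.01598058264327 [-0.00465549  0.          0.          0.          0.        ] [[0.9997, -0.0238, 0.0081], [-0.0121, -0.7386, -0.674], [0.0221, 0.6737, -0.7387]] [-0.56051276  0.02106833  1.03104046]
box [([354.0, 348.0], 0.68), ([299.0, 292.0], 0.62), ([446.0, 294.0], 0.57)]
step_block [([331.0, 223.0], 0.97)]
z_bracket [([265.0, 224.0], 0.92), ([215.0, 210.0], 0.83), ([211.0, 266.0], 0.62)]
v_block [([267.0, 175.0], 0.93)]
[[0.0007, -0.2661, 0.9639, -0.1433], [1.0, 0.0002, -0.0006, 0.0003], [-0.0, 0.9639, 0.2661, -0.073], [0.0, 0.0, 0.0, 1.0]] 387.74568085377285 [0.00733115 0.         0.         0.         0.        ]
```

Run:
```python
import cv2,numpy as np
a=cv2.imread("pics/top0.png")[150:400,150:500];b=cv2.imread("pics/side0.png")[120:400,170:520]
cv2.imwrite("pics/t.png",cv2.resize(a,(800,571),interpolation=cv2.INTER_CUBIC));cv2.imwrite("pics/s.png",cv2.resize(b,(750,600),interpolation=cv2.INTER_CUBIC))
```

```text
(no output)
```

View pics/t.png

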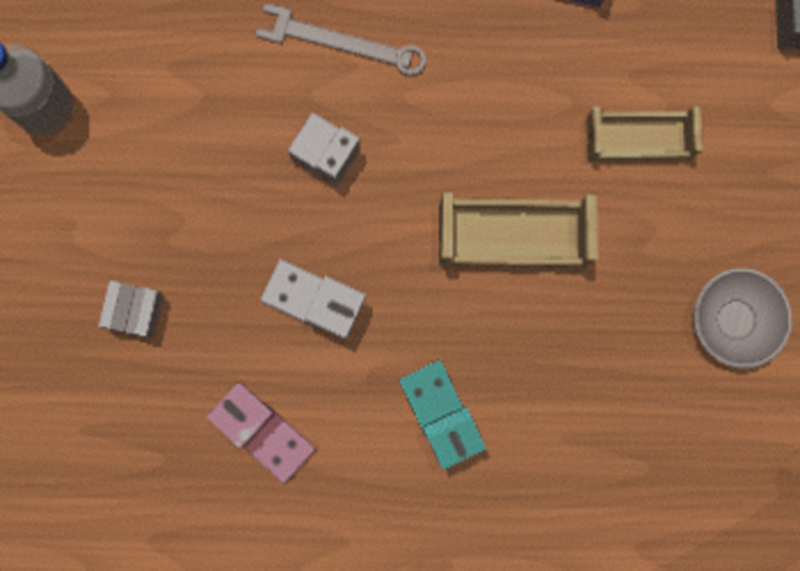

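View pics/s.png

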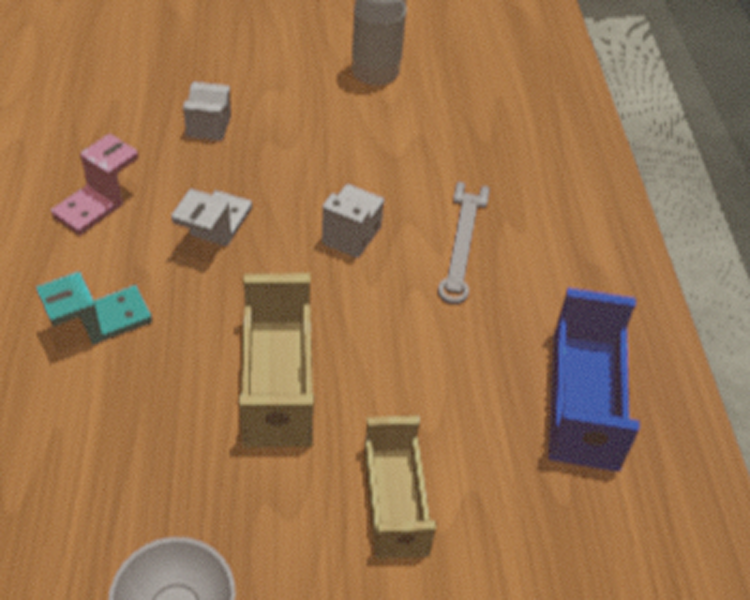

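The top crop (pixels ×2.29) shows three Z shapes: pink (262,432), turquoise (443,415) and grey (313,299). The grey one is meant. There are three boxes: plywood large (518,232), plywood small (645,135) and blue (partly cut off at the top edge). The large plywood one is meant. The step block is at (325,147) with its holes on the low step, and the V-block is at (130,310). The two views agree, and this crop is the enlarged check. Next I fit poses to silhouettes from both cameras.

```bash
cat > h.py <<'E'
import cv2,numpy as np
from scipy.optimize import minimize
def bx(x0,x1,z0,z1,y=.023): return np.array([[x,s*y,z] for x in(x0,x1) for s in(-1,1) for z in(z0,z1)])/1.
M={'step_block':[bx(-.028,-.006,0,.058),bx(-.006,.028,0,.044)],
'z_bracket':[bx(-.016,-.004,0,.06),bx(-.048,-.016,.048,.06),bx(-.004,.048,0,.012)],
'v_block':[bx(-.024,.024,0,.034),bx(-.024,-.012,.034,.046),bx(.012,.024,.034,.046)],
'box':[bx(-.065,.065,0,.006,.032),bx(-.075,-.065,0,.07,.032),bx(.065,.075,0,.07,.032)]+[bx(-.065,.065,0,.036,.003)+[0,s*.029,0] for s in(-1,1)]}
V=np.array([[.012,.0],[0,-.012]])
M['v_block']+=[np.array([[sx*a,y,z] for y in(-.023,.023) for a,z in((.012,.034),(.012,.046),(0,.034))]) for sx in(-1,1)]
def proj(P,c):
    return cv2.projectPoints(P,cv2.Rodrigues(c['R'])[0],c['t'],np.array([[c['fx'],0,c['cx']],[0,c['fy'],c['cy']],[0,0,1.]]),np.array(c['dist']))[0][:,0]
def world(P,p):
    a=p[2];C,S=np.cos(a),np.sin(a);return P@np.array([[C,-S,0],[S,C,0],[0,0,1]]).T+[p[0],p[1],p[3] if len(p)>3 else 0]
SC=4
def render(n,p,c,o):
    m=np.zeros((480,480),np.uint8)
    for P in M[n]:
        q=(proj(world(P,p),c)-o+.5)*SC; cv2.fillConvexPoly(m,cv2.convexHull(np.round(q*16).astype(np.int32)),1,shift=4)
    return m
def unproj(uv,c,z):
    K=np.array([[c['fx'],0,c['cx']],[0,c['fy'],c['cy']],[0,0,1.]])
    d=np.r_[cv2.undistortPoints(np.array([[uv]],float),K,np.array(c['dist']))[0,0],1]
    R=np.array(c['R']);C=-R.T@c['t'];d=R.T@d;return C+d*(z-C[2])/d[2]
def fit(n,obs,p0,yaws,z=None):
    # obs: list of (cam, region bool)
    D=[]
    for c,reg in obs:
        v,u=np.nonzero(reg);o=np.array([u.mean()-60,v.mean()-60]).round()
        A=np.float32([[SC,0,-o[0]*SC+SC/2-.5],[0,SC,-o[1]*SC+SC/2-.5]])
        D.append((c,(cv2.warpAffine(reg.astype(np.float32),A,(480,480),flags=cv2.INTER_LINEAR)>.5).astype(np.uint8),o))
    f=lambda p:sum(1-(lambda m:(m&g).sum()/max(1,(m|g).sum()))(render(n,p if z is None else np.r_[p,z],c,o)) for c,g,o in D)
    best=[]
    for y in yaws:
        r=minimize(f,[p0[0],p0[1],y],method='Nelder-Mead',options=dict(initial_simplex=[[p0[0],p0[1],y],[p0[0]+.012,p0[1],y],[p0[0],p0[1]+.012,y],[p0[0],p0[1],y+.25]],xatol=1e-4,fatol=1e-4,maxiter=150))
        best.append((r.fun,r.x))
    return sorted(best,key=lambda t:t[0])
E
cat > m.py <<'E'
from h import *
from station import viewer,spotter
T={'step_block':((292,214),(331,223)),'z_bracket':((287,281),(268,220)),'v_block':((207,286),(267,172)),'box':((377,252),(299,292))}
ct=viewer.capture('top');cs=viewer.capture('side')
ims=[c['image'].copy() for c in(ct,cs)]
for n,uv in T.items():
    obs=[]
    for c,q in zip((ct,cs),uv):
        L=spotter.silhouettes(n,c)
        L=[d for d in L if np.hypot(*(np.array(d['uv'])-q))<20]
        if L: obs.append((c,L[0]['region']))
    if not obs: print(n,'none');continue
    p0=unproj(uv[0],ct,.03)
    B=fit(n,obs,p0,np.radians(np.arange(-180,180,45)))
    print(n,len(obs),[o[1].sum() for o in obs],[(round(f/len(obs),3),np.round(x[:2],4).tolist(),round(np.degrees(x[2]),1)) for f,x in B[:3]])
    for c,im in zip((ct,cs),ims):
        for P in M[n][:3]:
            cv2.polylines(im,[cv2.convexHull(np.round(proj(world(P,B[0][1]),c)*16).astype(np.int32))],1,(0,255,0),1,shift=4)
cv2.imwrite('pics/ov.png',np.hstack([cv2.resize(i[a:a+230,b:b+260,::-1],(400,354)) for i,a,b in zip(ims,(150,130),(190,180))]))
E
python3 m.py
```

```text
step_block 2 [np.int64(589), np.int64(742)] [(np.float64(0.062), [0.6032, 0.0544], np.float64(58.9)), (np.float64(0.063), [0.6036, 0.0546], np.float64(59.1)), (np.float64(0.148), [0.6028, 0.0537], np.float64(-120.2))]
z_bracket 2 [np.int64(939), np.int64(649)] [(np.float64(0.063), [0.454, 0.0627], np.float64(67.7)), (np.float64(0.063), [0.4538, 0.063], np.float64(67.3)), (np.float64(0.063), [0.454, 0.0627], np.float64(67.9))]
v_block 2 [np.int64(553), np.int64(486)] [(np.float64(0.088), [0.4384, 0.2427], np.float64(-100.5)), (np.float64(0.088), [0.4384, 0.2427], np.float64(79.5)), (np.float64(0.088), [0.4385, 0.2424], np.float64(-100.4))]
box 1 [np.int64(2100)] [(np.float64(0.035), [0.523, -0.1372], np.float64(-89.1)), (np.float64(0.035), [0.523, -0.1372], np.float64(90.9)), (np.float64(0.036), [0.523, -0.1371], np.float64(-89.0))]
```

View pics/ov.png

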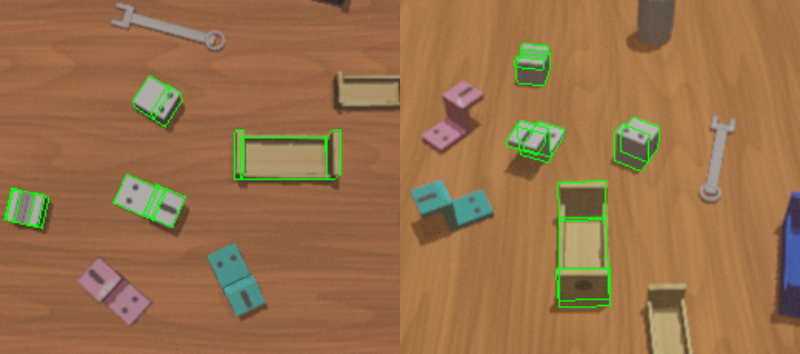

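The overlays match. The step block's high end (with the holes) points towards -x, -y. Next I write a planner that gives the move numbers.

```bash
cat > plan.py <<'E'
import numpy as np,json
def plan(p,yaw,wps):
    """p,yaw: commanded pose; wps: (x,y,z,yaw,fingers,ncalls,ramp)."""
    p=np.array(p,float)
    for x,y,z,w,f,n,ramp in wps:
        q=np.array([x,y,z]);s,sy=p.copy(),yaw
        for k in range(1,n+1):
            t=s+(q-s)*k/n;ty=sy+(w-sy)*k/n
            a=np.radians(yaw);d=t-p
            v=[-d[2],d[0]*np.cos(a)+d[1]*np.sin(a),d[0]*np.sin(a)-d[1]*np.cos(a)]
            v=[round(i/.75,4) for i in v];ax=round(-(ty-yaw)/180,4)
            print(json.dumps(dict(fingers=f,tx=v[0],ty=v[1],tz=v[2],ax=ax)),'ramp' if ramp else 'x5')
            d=np.array(v)*.75
            p=p+[d[1]*np.cos(a)+d[2]*np.sin(a),d[1]*np.sin(a)-d[2]*np.cos(a),-d[0]];yaw-=ax*180
    print('end',p.round(4),round(yaw,2))
E
python3 -c "
from plan import *
plan([.17,-.602,.242],105.7,[(.597,.044,.242,149,-1,4,0)])"
```

```text
{"fingers": -1, "tx": -0.0, "ty": 0.1688, "tz": 0.1953, "ax": -0.0601} x5
{"fingers": -1, "tx": -0.0, "ty": 0.1291, "tz": 0.2235, "ax": -0.0602} x5
{"fingers": -1, "tx": -0.0, "ty": 0.0848, "tz": 0.2438, "ax": -0.0601} x5
{"fingers": -1, "tx": -0.0, "ty": 0.0376, "tz": 0.2554, "ax": -0.0602} x5
end [0.597 0.044 0.242] 149.01
```

Request:
play_rows([
  {"fingers": -1,"tx": 0,"ty": 0.1688,"tz": 0.1953,"ax": -0.0601,"ay": 0,"az": 0},
  {"fingers": -1,"tx": 0,"ty": 0.1688,"tz": 0.1953,"ax": -0.0601,"ay": 0,"az": 0},
  {"fingers": -1,"tx": 0,"ty": 0.1688,"tz": 0.1953,"ax": -0.0601,"ay": 0,"az": 0},
  {"fingers": -1,"tx": 0,"ty": 0.1688,"tz": 0.1953,"ax": -0.0601,"ay": 0,"az": 0},
  {"fingers": -1,"tx": 0,"ty": 0.1688,"tz": 0.1953,"ax": -0.0601,"ay": 0,"az": 0},
])

```text
time_s: 1.47
tcp_pos: [0.2773, -0.4374, 0.2418]
ee_rot: [[0.001, -0.448, 0.894], [0.0, 0.894, 0.448], [-1.0, -0.0, 0.001]]
wrist_force: [0.7, 0.2, -0.3]
gripper_width: 1.0
```

Request:
play_rows([
  {"fingers": -1,"tx": 0,"ty": 0.1291,"tz": 0.2235,"ax": -0.0602,"ay": 0,"az": 0},
  {"fingers": -1,"tx": 0,"ty": 0.1291,"tz": 0.2235,"ax": -0.0602,"ay": 0,"az": 0},
  {"fingers": -1,"tx": 0,"ty": 0.1291,"tz": 0.2235,"ax": -0.0602,"ay": 0,"az": 0},
  {"fingers": -1,"tx": 0,"ty": 0.1291,"tz": 0.2235,"ax": -0.0602,"ay": 0,"az": 0},
  {"fingers": -1,"tx": 0,"ty": 0.1291,"tz": 0.2235,"ax": -0.0602,"ay": 0,"az": 0},
])

```text
time_s: 1.88
tcp_pos: [0.3842, -0.2758, 0.242]
ee_rot: [[0.001, -0.609, 0.793], [-0.0, 0.793, 0.609], [-1.0, -0.001, 0.001]]
wrist_force: [0.7, 0.2, -0.1]
gripper_width: 1.005
```

Request:
play_rows([
  {"fingers": -1,"tx": 0,"ty": 0.0848,"tz": 0.2438,"ax": -0.0601,"ay": 0,"az": 0},
  {"fingers": -1,"tx": 0,"ty": 0.0848,"tz": 0.2438,"ax": -0.0601,"ay": 0,"az": 0},
  {"fingers": -1,"tx": 0,"ty": 0.0848,"tz": 0.2438,"ax": -0.0601,"ay": 0,"az": 0},
  {"fingers": -1,"tx": 0,"ty": 0.0848,"tz": 0.2438,"ax": -0.0601,"ay": 0,"az": 0},
  {"fingers": -1,"tx": 0,"ty": 0.0848,"tz": 0.2438,"ax": -0.0601,"ay": 0,"az": 0},
])

```text
time_s: 2.3
tcp_pos: [0.4912, -0.1139, 0.242]
ee_rot: [[0.002, -0.747, 0.665], [0.0, 0.665, 0.747], [-1.0, -0.001, 0.001]]
wrist_force: [0.6, -0.4, -0.1]
gripper_width: 0.999
```

Request:
play_rows([
  {"fingers": -1,"tx": 0,"ty": 0.0376,"tz": 0.2554,"ax": -0.0602,"ay": 0,"az": 0},
  {"fingers": -1,"tx": 0,"ty": 0.0376,"tz": 0.2554,"ax": -0.0602,"ay": 0,"az": 0},
  {"fingers": -1,"tx": 0,"ty": 0.0376,"tz": 0.2554,"ax": -0.0602,"ay": 0,"az": 0},
  {"fingers": -1,"tx": 0,"ty": 0.0376,"tz": 0.2554,"ax": -0.0602,"ay": 0,"az": 0},
  {"fingers": -1,"tx": 0,"ty": 0.0376,"tz": 0.2554,"ax": -0.0602,"ay": 0,"az": 0},
])

```text
time_s: 2.72
tcp_pos: [0.5979, 0.048, 0.2414]
ee_rot: [[0.001, -0.859, 0.512], [0.0, 0.512, 0.859], [-1.0, -0.001, 0.001]]
wrist_force: [0.7, -0.1, -0.4]
gripper_width: 1.007
```

```bash
cat > w.py <<'E'
import sys
from h import *
from station import r,viewer,spotter
def wcam():
    s=r.sense();c=dict(viewer.capture('wrist'))
    T=np.eye(4);T[:3,:3]=s['ee_rot'];T[:3,3]=s['tcp_pos'];W=np.linalg.inv(T@np.array(c['mount']))
    c2=dict(c);c2['R']=W[:3,:3];c2['t']=W[:3,3];return s,c,c2
def look(n,p,name=None,z=None,sp=.3):
    s,c,c2=wcam();yaw=np.degrees(np.arctan2(s['ee_rot'][1][1],s['ee_rot'][0][1]))
    print('tcp',np.round(s['tcp_pos'],4),'yaw',round(yaw,2),'w',s['gripper_width'],'F',np.round(s['wrist_force'],1),'t',s['time_s'])
    im=c['image'].copy();q=proj(world(np.array([[0,0,.03]]),p),c2)[0]
    L=[d for d in spotter.silhouettes(n,c) if np.hypot(*(np.array(d['uv'])-q))<90]
    if L:
        B=fit(n,[(c2,L[0]['region'])],p,[p[2],p[2]-.2,p[2]+.2],z)
        print(n,L[0]['score'],[(round(f,3),np.round(x[:2],4).tolist(),round(np.degrees(x[2]),1)) for f,x in B[:2]])
        for P in M[n]: cv2.polylines(im,[cv2.convexHull(np.round(proj(world(P,np.r_[B[0][1],z or 0]),c2)*16).astype(np.int32))],1,(0,255,0),1,shift=4)
    else: print('no',q)
    if name: cv2.imwrite(f'pics/{name}.png',im[:,:,::-1])
E
sed -i 's/SC=4/SC=2/; s/-60,v.mean()-60/-120,v.mean()-120/' h.py
python3 -c "
from w import *
look('step_block',[.603,.0545,np.radians(59)],'w1')"
```

```text
tcp [0.5979 0.048  0.2414] yaw 149.18 w 1.0071794756778638 F [ 0.7 -0.1 -0.4] t 2.7167
step_block 0.7 [(np.float64(0.025), [0.6057, 0.0558], np.float64(59.3)), (np.float64(0.025), [0.6053, 0.0554], np.float64(59.2))]
```

View pics/w1.png

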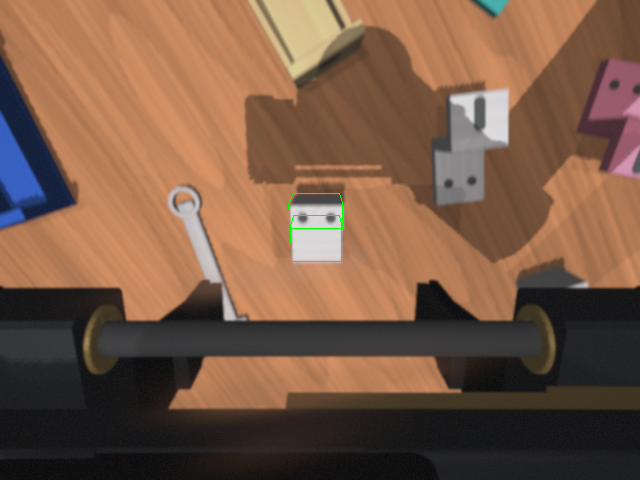

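```bash
python3 -c "
from w import *
for i in range(3):
  look('step_block',[.603,.0545,np.radians(59)])"
```

```text
tcp [0.5981 0.0483 0.2406] yaw 149.29 w 0.9965994511674346 F [-0.4 -0.2  0.2] t 2.8167
step_block 0.85 [(np.float64(0.036), [0.6054, 0.0552], np.float64(59.8)), (np.float64(0.036), [0.6054, 0.0554], np.float64(59.9))]
tcp [0.596  0.0454 0.241 ] yaw 149.12 w 1.0029718773182967 F [-1.4 -0.2 -0.2] t 2.9167
step_block 0.76 [(np.float64(0.025), [0.6055, 0.0552], np.float64(58.6)), (np.float64(0.025), [0.6055, 0.0553], np.float64(58.6))]
tcp [0.5955 0.0441 0.2416] yaw 149.01 w 1.0001705063383763 F [-0.1  0.1  0.5] t 3.0167
step_block 0.86 [(np.float64(0.016), [0.6057, 0.056], np.float64(59.3)), (np.float64(0.018), [0.6056, 0.0561], np.float64(59.8))]
```

```bash
python3 -c "
from plan import *
plan([.597,.044,.242],149.01,[(.5994,.0452,.12,149.3,-1,1,0),(.5994,.0452,.053,149.3,-1,1,1),(.5994,.0452,.053,149.3,.6,1,0),(.5994,.0452,.15,149.3,.6,1,1),(.523,-.05,.25,180.9,.6,2,1)])"
```

```text
{"fingers": -1, "tx": 0.1627, "ty": -0.0019, "tz": 0.003, "ax": -0.0016} x5
{"fingers": -1, "tx": 0.0893, "ty": -0.0, "tz": 0.0, "ax": -0.0} ramp
{"fingers": 0.6, "tx": -0.0, "ty": -0.0, "tz": 0.0, "ax": -0.0} x5
{"fingers": 0.6, "tx": -0.1293, "ty": -0.0, "tz": 0.0, "ax": -0.0} ramp
{"fingers": 0.6, "tx": -0.0667, "ty": 0.0114, "tz": -0.0806, "ax": -0.0878} ramp
{"fingers": 0.6, "tx": -0.0667, "ty": 0.0329, "tz": -0.0744, "ax": -0.0878} ramp
end [ 0.523 -0.05   0.25 ] 180.91
```

Request:
play_rows([
  {"fingers": -1,"tx": 0.1627,"ty": -0.0019,"tz": 0.003,"ax": -0.0016,"ay": 0,"az": 0},
  {"fingers": -1,"tx": 0.1627,"ty": -0.0019,"tz": 0.003,"ax": -0.0016,"ay": 0,"az": 0},
  {"fingers": -1,"tx": 0.1627,"ty": -0.0019,"tz": 0.003,"ax": -0.0016,"ay": 0,"az": 0},
  {"fingers": -1,"tx": 0.1627,"ty": -0.0019,"tz": 0.003,"ax": -0.0016,"ay": 0,"az": 0},
])

```text
time_s: 3.45
tcp_pos: [0.5927, 0.0438, 0.112]
ee_rot: [[-0.016, -0.858, 0.513], [-0.003, 0.513, 0.858], [-1.0, 0.012, -0.011]]
wrist_force: [-1.4, 0.1, -1.3]
gripper_width: 1.001
```

Request:
play_rows([
  {"fingers": -1,"tx": 0.03,"ty": 0,"tz": 0,"ax": 0,"ay": 0,"az": 0},
  {"fingers": -1,"tx": 0.055,"ty": 0,"tz": 0,"ax": 0,"ay": 0,"az": 0},
  {"fingers": -1,"tx": 0.075,"ty": 0,"tz": 0,"ax": 0,"ay": 0,"az": 0},
  {"fingers": -1,"tx": 0.0893,"ty": 0,"tz": 0,"ax": 0,"ay": 0,"az": 0},
  {"fingers": -1,"tx": 0.0893,"ty": 0,"tz": 0,"ax": 0,"ay": 0,"az": 0},
])

```text
time_s: 3.87
tcp_pos: [0.598, 0.0453, 0.0522]
ee_rot: [[-0.002, -0.86, 0.511], [-0.001, 0.511, 0.86], [-1.0, 0.001, -0.002]]
wrist_force: [-0.7, 0.8, 0.1]
gripper_width: 0.999
```

Request:
play_rows([
  {"fingers": -1,"tx": 0,"ty": 0,"tz": 0,"ax": 0,"ay": 0,"az": 0},
  {"fingers": 1,"tx": 0,"ty": 0,"tz": 0,"ax": 0,"ay": 0,"az": 0},
  {"fingers": 1,"tx": 0,"ty": 0,"tz": 0,"ax": 0,"ay": 0,"az": 0},
  {"fingers": 1,"tx": 0,"ty": 0,"tz": 0,"ax": 0,"ay": 0,"az": 0},
  {"fingers": 1,"tx": 0,"ty": 0,"tz": 0,"ax": 0,"ay": 0,"az": 0},
])

```text
time_s: 4.28
tcp_pos: [0.5989, 0.0462, 0.0534]
ee_rot: [[0.001, -0.86, 0.51], [0.0, 0.51, 0.86], [-1.0, -0.001, 0.001]]
wrist_force: [-0.5, 0.4, 0.8]
gripper_width: 0.779
```

Request:
play_rows([
  {"fingers": 1,"tx": 0,"ty": 0,"tz": 0,"ax": 0,"ay": 0,"az": 0},
  {"fingers": 1,"tx": 0,"ty": 0,"tz": 0,"ax": 0,"ay": 0,"az": 0},
  {"fingers": 1,"tx": 0,"ty": 0,"tz": 0,"ax": 0,"ay": 0,"az": 0},
  {"fingers": 1,"tx": 0,"ty": 0,"tz": 0,"ax": 0,"ay": 0,"az": 0},
  {"fingers": 1,"tx": 0,"ty": 0,"tz": 0,"ax": 0,"ay": 0,"az": 0},
])

```text
time_s: 4.7
tcp_pos: [0.5987, 0.046, 0.0527]
ee_rot: [[0.0, -0.86, 0.51], [-0.0, 0.51, 0.86], [-1.0, -0.0, 0.0]]
wrist_force: [0.0, -0.7, 0.6]
gripper_width: 0.526
```

Request:
play_rows([
  {"fingers": 1,"tx": 0,"ty": 0,"tz": 0,"ax": 0,"ay": 0,"az": 0},
  {"fingers": 1,"tx": 0,"ty": 0,"tz": 0,"ax": 0,"ay": 0,"az": 0},
  {"fingers": 1,"tx": -0.005,"ty": 0,"tz": 0,"ax": 0,"ay": 0,"az": 0},
  {"fingers": 1,"tx": -0.015,"ty": 0,"tz": 0,"ax": 0,"ay": 0,"az": 0},
  {"fingers": 1,"tx": -0.03,"ty": 0,"tz": 0,"ax": 0,"ay": 0,"az": 0},
])

```text
time_s: 5.12
tcp_pos: [0.597, 0.0457, 0.0741]
ee_rot: [[-0.004, -0.86, 0.51], [-0.001, 0.51, 0.86], [-1.0, 0.003, -0.003]]
wrist_force: [-0.4, -1.0, -3.0]
gripper_width: 0.525
```

Request:
play_rows([
  {"fingers": 1,"tx": -0.02,"ty": 0,"tz": 0,"ax": 0,"ay": 0,"az": 0},
  {"fingers": 1,"tx": -0.04,"ty": 0,"tz": 0,"ax": 0,"ay": 0,"az": 0},
  {"fingers": 1,"tx": -0.06,"ty": 0,"tz": 0,"ax": 0,"ay": 0,"az": 0},
  {"fingers": 1,"tx": -0.08,"ty": 0,"tz": 0,"ax": 0,"ay": 0,"az": 0},
  {"fingers": 1,"tx": -0.0993,"ty": 0,"tz": 0,"ax": 0,"ay": 0,"az": 0},
])

```text
time_s: 5.53
tcp_pos: [0.5982, 0.046, 0.1512]
ee_rot: [[0.0, -0.86, 0.51], [0.0, 0.51, 0.86], [-1.0, -0.0, 0.0]]
wrist_force: [0.4, -0.2, -3.0]
gripper_width: 0.523
```

Request:
play_rows([
  {"fingers": 1,"tx": -0.013,"ty": 0.002,"tz": -0.016,"ax": -0.0176,"ay": 0,"az": 0},
  {"fingers": 1,"tx": -0.026,"ty": 0.0044,"tz": -0.032,"ax": -0.035,"ay": 0,"az": 0},
  {"fingers": 1,"tx": -0.04,"ty": 0.0067,"tz": -0.048,"ax": -0.0525,"ay": 0,"az": 0},
  {"fingers": 1,"tx": -0.053,"ty": 0.009,"tz": -0.0645,"ax": -0.07,"ay": 0,"az": 0},
  {"fingers": 1,"tx": -0.0667,"ty": 0.0114,"tz": -0.0806,"ax": -0.0878,"ay": 0,"az": 0},
])

```text
time_s: 5.95
tcp_pos: [0.5594, -0.002, 0.2007]
ee_rot: [[-0.0, -0.967, 0.254], [0.0, 0.254, 0.967], [-1.0, 0.0, 0.0]]
wrist_force: [0.1, 0.3, -3.3]
gripper_width: 0.528
```

Request:
play_rows([
  {"fingers": 1,"tx": -0.013,"ty": 0.0066,"tz": -0.015,"ax": -0.0176,"ay": 0,"az": 0},
  {"fingers": 1,"tx": -0.026,"ty": 0.013,"tz": -0.03,"ax": -0.035,"ay": 0,"az": 0},
  {"fingers": 1,"tx": -0.04,"ty": 0.02,"tz": -0.045,"ax": -0.0525,"ay": 0,"az": 0},
  {"fingers": 1,"tx": -0.053,"ty": 0.0264,"tz": -0.06,"ax": -0.07,"ay": 0,"az": 0},
  {"fingers": 1,"tx": -0.0667,"ty": 0.0329,"tz": -0.0744,"ax": -0.0878,"ay": 0,"az": 0},
])

```text
time_s: 6.37
tcp_pos: [0.5211, -0.0497, 0.2507]
ee_rot: [[0.0, -1.0, -0.019], [0.0, -0.019, 1.0], [-1.0, -0.0, 0.0]]
wrist_force: [0.5, 0.6, -3.3]
gripper_width: 0.526
```

Request:
play_rows([
  {"fingers": 1,"tx": 0,"ty": 0,"tz": 0,"ax": 0,"ay": 0,"az": 0},
  {"fingers": 1,"tx": 0,"ty": 0,"tz": 0,"ax": 0,"ay": 0,"az": 0},
  {"fingers": 1,"tx": 0,"ty": 0,"tz": 0,"ax": 0,"ay": 0,"az": 0},
])

```text
time_s: 6.62
tcp_pos: [0.5219, -0.049, 0.2496]
ee_rot: [[-0.0, -1.0, -0.016], [0.001, -0.016, 1.0], [-1.0, 0.0, 0.001]]
wrist_force: [0.1, 0.0, -3.6]
gripper_width: 0.523
```

```bash
cat >> w.py <<'E'
def inhand(n,g):
    """fit part held, nominal grip offset g=(x,z) in the part frame; prints part x under TCP, height"""
    s,c,c2=wcam();a=np.arctan2(s['ee_rot'][1][1],s['ee_rot'][0][1])-np.pi/2
    p=np.array(s['tcp_pos']);o=p[:2]-g[0]*np.array([np.cos(a),np.sin(a)]);z=p[2]-g[1]
    q=proj(world(np.array([[0,0,.03]]),[*o,a,z]),c2)[0]
    L=[d for d in spotter.silhouettes(n,c)]
    print(n,'expected',q.round(),[(np.round(d['uv']).tolist(),round(d['score'],2),int(d['region'].sum())) for d in L])
    im=c['image'].copy()
    for P in M[n]: cv2.polylines(im,[cv2.convexHull(np.round(proj(world(P,[*o,a,z]),c2)*16).astype(np.int32))],1,(255,0,0),1,shift=4)
    return im
E
python3 -c "
from w import *
look('box',[.524,-.137,np.radians(90.9)])
look('box',[.524,-.137,np.radians(90.9)],'w2')
im=inhand('step_block',(-.012,.053))
a=cv2.imread('pics/w2.png');cv2.imwrite('pics/w2b.png',np.hstack([cv2.resize(a,(400,300)),cv2.resize(im[:,:,::-1],(400,300))]))"
```

```text
tcp [ 0.5219 -0.049   0.2496] yaw -179.11 w 0.5231157489582222 F [ 0.1  0.  -3.6] t 6.6167
box 0.96 [(np.float64(0.021), [0.5244, -0.1356], np.float64(89.6)), (np.float64(0.021), [0.5244, -0.1356], np.float64(89.6))]
tcp [ 0.522  -0.0488  0.249 ] yaw -179.06 w 0.5247482340229707 F [-0.2  0.6 -2.7] t 6.7167
box 0.68 [(np.float64(0.019), [0.5245, -0.1361], np.float64(89.8)), (np.float64(0.019), [0.5245, -0.1361], np.float64(89.8))]
step_block expected [318. 322.] [([321.0, 301.0], 0.87, 11313)]
```

View pics/w2b.png

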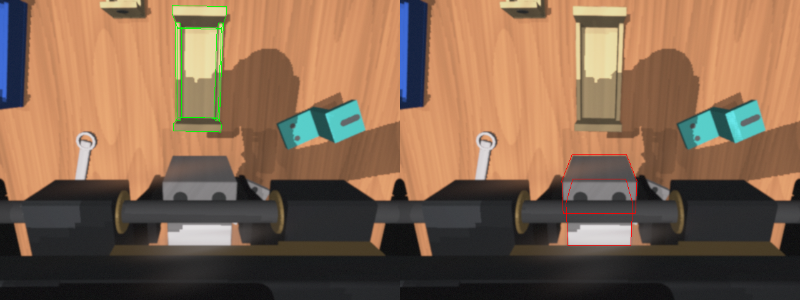

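```bash
python3 -c "
from plan import *
plan([.523,-.05,.25],180.91,[(.5255,-.183,.15,180.2,1,2,1),(.5255,-.183,.09,180.2,1,1,1),(.5255,-.183,.063,180.2,1,1,1),(.5255,-.183,.0595,180.2,1,1,1)])"
```

```text
{"fingers": 1, "tx": 0.0667, "ty": -0.0003, "tz": -0.0887, "ax": 0.002} ramp
{"fingers": 1, "tx": 0.0666, "ty": -0.0008, "tz": -0.0887, "ax": 0.0019} ramp
{"fingers": 1, "tx": 0.08, "ty": 0.0, "tz": 0.0, "ax": 0.0} ramp
{"fingers": 1, "tx": 0.036, "ty": 0.0, "tz": 0.0, "ax": 0.0} ramp
{"fingers": 1, "tx": 0.0047, "ty": 0.0, "tz": 0.0, "ax": 0.0} ramp
end [ 0.5255 -0.183   0.0595] 180.21
```

Request:
play_rows([
  {"fingers": 1,"tx": 0.0133,"ty": 0,"tz": -0.0177,"ax": 0,"ay": 0,"az": 0},
  {"fingers": 1,"tx": 0.0267,"ty": 0,"tz": -0.0355,"ax": 0.001,"ay": 0,"az": 0},
  {"fingers": 1,"tx": 0.04,"ty": 0,"tz": -0.053,"ax": 0.001,"ay": 0,"az": 0},
  {"fingers": 1,"tx": 0.0533,"ty": 0,"tz": -0.071,"ax": 0.002,"ay": 0,"az": 0},
  {"fingers": 1,"tx": 0.0667,"ty": -0.0003,"tz": -0.0887,"ax": 0.002,"ay": 0,"az": 0},
])

```text
time_s: 7.33
tcp_pos: [0.5236, -0.1161, 0.1989]
ee_rot: [[-0.0, -1.0, -0.01], [-0.0, -0.01, 1.0], [-1.0, 0.0, -0.0]]
wrist_force: [0.4, -0.2, -3.6]
gripper_width: 0.528
```

Request:
play_rows([
  {"fingers": 1,"tx": 0.0133,"ty": 0,"tz": -0.0177,"ax": 0,"ay": 0,"az": 0},
  {"fingers": 1,"tx": 0.0267,"ty": -0.0003,"tz": -0.0355,"ax": 0.001,"ay": 0,"az": 0},
  {"fingers": 1,"tx": 0.04,"ty": -0.0005,"tz": -0.053,"ax": 0.001,"ay": 0,"az": 0},
  {"fingers": 1,"tx": 0.0533,"ty": -0.0007,"tz": -0.071,"ax": 0.0019,"ay": 0,"az": 0},
  {"fingers": 1,"tx": 0.0666,"ty": -0.0008,"tz": -0.0887,"ax": 0.0019,"ay": 0,"az": 0},
])

```text
time_s: 7.75
tcp_pos: [0.525, -0.1828, 0.1489]
ee_rot: [[-0.0, -1.0, -0.004], [-0.0, -0.004, 1.0], [-1.0, 0.0, -0.0]]
wrist_force: [0.3, 0.4, -2.9]
gripper_width: 0.525
```

Request:
play_rows([
  {"fingers": 1,"tx": 0,"ty": 0,"tz": 0,"ax": 0,"ay": 0,"az": 0},
  {"fingers": 1,"tx": 0.01,"ty": 0,"tz": 0,"ax": 0,"ay": 0,"az": 0},
  {"fingers": 1,"tx": 0.02,"ty": 0,"tz": 0,"ax": 0,"ay": 0,"az": 0},
  {"fingers": 1,"tx": 0.03,"ty": 0,"tz": 0,"ax": 0,"ay": 0,"az": 0},
  {"fingers": 1,"tx": 0.03,"ty": 0,"tz": 0,"ax": 0,"ay": 0,"az": 0},
])

```text
time_s: 8.17
tcp_pos: [0.5237, -0.1814, 0.1253]
ee_rot: [[-0.003, -1.0, -0.005], [0.001, -0.005, 1.0], [-1.0, 0.003, 0.001]]
wrist_force: [-1.4, 0.3, -3.9]
gripper_width: 0.527
```

Run:
```python
from w import *
s,c,c2=wcam();print(s['tcp_pos'],s['wrist_force'])
B=[.5245,-.136,np.radians(90)]
out=[c['image'][:,:,::-1]]
c1=viewer.capture('side');im=c1['image'].copy()
s=r.sense();p=s['tcp_pos'];pose=[p[0],p[1]+.012,np.pi/2,p[2]-.053]
for n,q,col in(('box',B,(0,255,0)),('step_block',pose,(255,0,0))):
    for P in M[n]: cv2.polylines(im,[cv2.convexHull(np.round(proj(world(P,q),c1)*16).astype(np.int32))],1,col,1,shift=4)
b=im[190:340,230:380,::-1]
cv2.imwrite('pics/w3.png',np.hstack([cv2.resize(out[0],(400,300)),cv2.resize(b,(300,300))]))
```

```text
[ 0.52366032 -0.18141237  0.12525891] [-1.36951917  0.31769005 -3.86791113]
```

View pics/w3.png

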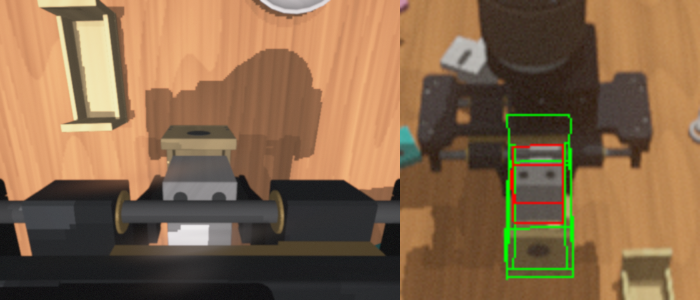

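Wrist view: the held block (200,185) is centred on the end board (200,137). Side view: the red block outline lies inside the green box. I descend.

Request:
play_rows([
  {"fingers": 1,"tx": 0.012,"ty": 0,"tz": 0,"ax": 0,"ay": 0,"az": 0},
  {"fingers": 1,"tx": 0.025,"ty": 0,"tz": 0,"ax": 0,"ay": 0,"az": 0},
  {"fingers": 1,"tx": 0.038,"ty": 0,"tz": 0,"ax": 0,"ay": 0,"az": 0},
  {"fingers": 1,"tx": 0.05,"ty": 0,"tz": 0,"ax": 0,"ay": 0,"az": 0},
  {"fingers": 1,"tx": 0.05,"ty": 0,"tz": 0,"ax": 0,"ay": 0,"az": 0},
])

```text
time_s: 8.68
tcp_pos: [0.5229, -0.1819, 0.0868]
ee_rot: [[-0.005, -1.0, -0.004], [0.001, -0.004, 1.0], [-1.0, 0.005, 0.001]]
wrist_force: [-0.6, 0.3, -3.6]
gripper_width: 0.53
```

Request:
play_rows([
  {"fingers": 1,"tx": 0.01,"ty": 0,"tz": 0,"ax": 0,"ay": 0,"az": 0},
  {"fingers": 1,"tx": 0.02,"ty": 0,"tz": 0,"ax": 0,"ay": 0,"az": 0},
  {"fingers": 1,"tx": 0.028,"ty": 0,"tz": 0,"ax": 0,"ay": 0,"az": 0},
  {"fingers": 1,"tx": 0.034,"ty": 0,"tz": 0,"ax": 0,"ay": 0,"az": 0},
  {"fingers": 1,"tx": 0.036,"ty": 0,"tz": 0,"ax": 0,"ay": 0,"az": 0},
])

```text
time_s: 9.1
tcp_pos: [0.5242, -0.1822, 0.0616]
ee_rot: [[-0.002, -1.0, -0.004], [0.0, -0.004, 1.0], [-1.0, 0.002, 0.0]]
wrist_force: [-0.2, -0.7, -3.2]
gripper_width: 0.526
```

Request:
play_rows([
  {"fingers": 1,"tx": 0.001,"ty": 0,"tz": 0,"ax": 0,"ay": 0,"az": 0},
  {"fingers": 1,"tx": 0.002,"ty": 0,"tz": 0,"ax": 0,"ay": 0,"az": 0},
  {"fingers": 1,"tx": 0.003,"ty": 0,"tz": 0,"ax": 0,"ay": 0,"az": 0},
  {"fingers": 1,"tx": 0.004,"ty": 0,"tz": 0,"ax": 0,"ay": 0,"az": 0},
  {"fingers": 1,"tx": 0.004,"ty": 0,"tz": 0,"ax": 0,"ay": 0,"az": 0},
])

```text
time_s: 9.52
tcp_pos: [0.5248, -0.1822, 0.0597]
ee_rot: [[0.0, -1.0, -0.004], [-0.0, -0.004, 1.0], [-1.0, -0.0, -0.0]]
wrist_force: [-0.1, 0.9, -3.3]
gripper_width: 0.523
```

Request:
play_rows([
  {"fingers": 1,"tx": 0.0007,"ty": 0,"tz": 0,"ax": 0,"ay": 0,"az": 0},
  {"fingers": 1,"tx": 0.0014,"ty": 0,"tz": 0,"ax": 0,"ay": 0,"az": 0},
  {"fingers": 1,"tx": 0.0014,"ty": 0,"tz": 0,"ax": 0,"ay": 0,"az": 0},
])

```text
time_s: 9.77
tcp_pos: [0.5249, -0.1823, 0.0587]
ee_rot: [[0.0, -1.0, -0.004], [-0.0, -0.004, 1.0], [-1.0, -0.0, -0.0]]
wrist_force: [0.3, 0.0, -3.2]
gripper_width: 0.525
```

Request:
play_rows([
  {"fingers": 1,"tx": 0.0005,"ty": 0,"tz": 0,"ax": 0,"ay": 0,"az": 0},
  {"fingers": 1,"tx": 0.0007,"ty": 0,"tz": 0,"ax": 0,"ay": 0,"az": 0},
])

```text
time_s: 9.93
tcp_pos: [0.5249, -0.1823, 0.0586]
ee_rot: [[0.0, -1.0, -0.005], [-0.0, -0.005, 1.0], [-1.0, -0.0, -0.0]]
wrist_force: [-1.3, -0.2, 2.6]
gripper_width: 0.524
```

```bash
python3 -c "
from plan import *
plan([.5255,-.183,.0584],180.2,[(.5255,-.183,.18,180.2,-1,1,1),(.453,.053,.2,157.7,-1,2,0)])"
```

```text
{"fingers": -1, "tx": -0.1621, "ty": -0.0, "tz": 0.0, "ax": -0.0} ramp
{"fingers": -1, "tx": -0.0134, "ty": 0.0478, "tz": 0.1575, "ax": 0.0625} x5
{"fingers": -1, "tx": -0.0133, "ty": 0.0776, "tz": 0.1452, "ax": 0.0625} x5
end [0.453 0.053 0.2  ] 157.7
```

Request:
play_rows([
  {"fingers": 0.4,"tx": 0,"ty": 0,"tz": 0,"ax": 0,"ay": 0,"az": 0},
  {"fingers": -1,"tx": 0,"ty": 0,"tz": 0,"ax": 0,"ay": 0,"az": 0},
  {"fingers": -1,"tx": 0,"ty": 0,"tz": 0,"ax": 0,"ay": 0,"az": 0},
  {"fingers": -1,"tx": 0,"ty": 0,"tz": 0,"ax": 0,"ay": 0,"az": 0},
  {"fingers": -1,"tx": 0,"ty": 0,"tz": 0,"ax": 0,"ay": 0,"az": 0},
])

```text
time_s: 10.35
tcp_pos: [0.525, -0.1823, 0.0581]
ee_rot: [[0.001, -1.0, -0.004], [-0.0, -0.004, 1.0], [-1.0, -0.001, -0.0]]
wrist_force: [0.5, 0.0, -0.5]
gripper_width: 0.748
```

Request:
play_rows([
  {"fingers": -1,"tx": -0.015,"ty": 0,"tz": 0,"ax": 0,"ay": 0,"az": 0},
  {"fingers": -1,"tx": -0.05,"ty": 0,"tz": 0,"ax": 0,"ay": 0,"az": 0},
  {"fingers": -1,"tx": -0.09,"ty": 0,"tz": 0,"ax": 0,"ay": 0,"az": 0},
  {"fingers": -1,"tx": -0.13,"ty": 0,"tz": 0,"ax": 0,"ay": 0,"az": 0},
  {"fingers": -1,"tx": -0.1621,"ty": 0,"tz": 0,"ax": 0,"ay": 0,"az": 0},
])

```text
time_s: 10.77
tcp_pos: [0.5253, -0.1824, 0.1819]
ee_rot: [[0.002, -1.0, -0.005], [-0.001, -0.005, 1.0], [-1.0, -0.002, -0.001]]
wrist_force: [0.7, -0.4, -0.6]
gripper_width: 0.99
```

Request:
play_rows([
  {"fingers": -1,"tx": -0.0134,"ty": 0.0478,"tz": 0.1575,"ax": 0.0625,"ay": 0,"az": 0},
  {"fingers": -1,"tx": -0.0134,"ty": 0.0478,"tz": 0.1575,"ax": 0.0625,"ay": 0,"az": 0},
  {"fingers": -1,"tx": -0.0134,"ty": 0.0478,"tz": 0.1575,"ax": 0.0625,"ay": 0,"az": 0},
  {"fingers": -1,"tx": -0.0134,"ty": 0.0478,"tz": 0.1575,"ax": 0.0625,"ay": 0,"az": 0},
])

```text
time_s: 11.1
tcp_pos: [0.487, -0.0602, 0.1906]
ee_rot: [[0.001, -0.983, 0.186], [0.001, 0.186, 0.983], [-1.0, -0.001, 0.002]]
wrist_force: [-0.6, -0.5, 0.1]
gripper_width: 1.002
```

Request:
play_rows([
  {"fingers": -1,"tx": -0.0133,"ty": 0.0776,"tz": 0.1452,"ax": 0.0625,"ay": 0,"az": 0},
  {"fingers": -1,"tx": -0.0133,"ty": 0.0776,"tz": 0.1452,"ax": 0.0625,"ay": 0,"az": 0},
  {"fingers": -1,"tx": -0.0133,"ty": 0.0776,"tz": 0.1452,"ax": 0.0625,"ay": 0,"az": 0},
  {"fingers": -1,"tx": -0.0133,"ty": 0.0776,"tz": 0.1452,"ax": 0.0625,"ay": 0,"az": 0},
  {"fingers": -1,"tx": -0.0133,"ty": 0.0776,"tz": 0.1452,"ax": 0.0625,"ay": 0,"az": 0},
])

```text
time_s: 11.52
tcp_pos: [0.4518, 0.0557, 0.2002]
ee_rot: [[0.001, -0.927, 0.374], [0.001, 0.374, 0.927], [-1.0, -0.001, 0.001]]
wrist_force: [-0.0, 0.5, -0.0]
gripper_width: 1.004
```

Request:
play_rows([
  {"fingers": -1,"tx": 0,"ty": 0,"tz": 0,"ax": 0,"ay": 0,"az": 0},
  {"fingers": -1,"tx": 0,"ty": 0,"tz": 0,"ax": 0,"ay": 0,"az": 0},
  {"fingers": -1,"tx": 0,"ty": 0,"tz": 0,"ax": 0,"ay": 0,"az": 0},
])

```text
time_s: 11.77
tcp_pos: [0.4523, 0.0526, 0.1993]
ee_rot: [[-0.001, -0.925, 0.381], [-0.0, 0.381, 0.925], [-1.0, 0.0, -0.001]]
wrist_force: [0.9, 0.2, 0.4]
gripper_width: 0.998
```

```bash
python3 -c "
from w import *
for i in range(2): look('z_bracket',[.456,.0635,np.radians(67.7)],'w4')
c1=viewer.capture('side');c2=viewer.capture('top')
for c in (c1,c2): print([(np.round(d['uv']).tolist(),round(d['score'],2)) for d in spotter.find_in('step_block',c)])
a=cv2.imread('pics/w4.png');b=c1['image'][190:340,230:380,::-1]
cv2.imwrite('pics/w4b.png',np.hstack([cv2.resize(a,(400,300)),cv2.resize(b,(300,300))]))"
```

```text
tcp [0.4523 0.0526 0.1993] yaw 157.63 w 0.9979918603241433 F [0.9 0.2 0.4] t 11.7667
z_bracket 0.86 [(np.float64(0.041), [0.455, 0.0639], np.float64(66.6)), (np.float64(0.041), [0.4552, 0.0639], np.float64(66.3))]
tcp [0.4523 0.0526 0.1993] yaw 157.62 w 0.9986702486728836 F [-0.8 -1.   0.3] t 11.8667
z_bracket 0.69 [(np.float64(0.024), [0.4554, 0.0638], np.float64(66.2)), (np.float64(0.024), [0.4552, 0.0636], np.float64(66.1))]
[([297.0, 295.0], 0.58)]
[([392.0, 248.0], 0.78), ([161.0, 187.0], 0.21)]
```

View pics/w4b.png

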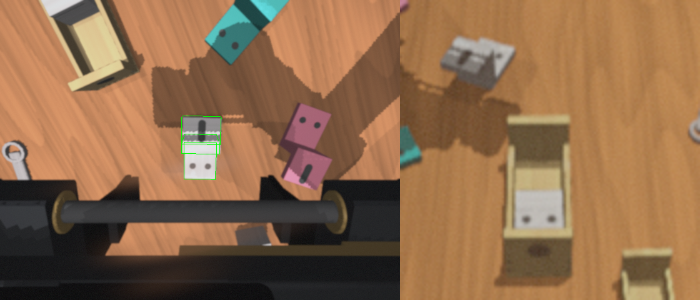

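```bash
python3 -c "
from plan import *
plan([.453,.053,.2],157.7,[(.452,.055,.052,156.7,-1,1,0),(.452,.055,.17,156.7,1,1,1),(.5,-.02,.2,180.2,1,1,1),(.5255,-.1,.2,180.2,1,1,1)])"
```

```text
{"fingers": -1, "tx": 0.1973, "ty": 0.0022, "tz": 0.002, "ax": 0.0056} x5
{"fingers": 1, "tx": -0.1573, "ty": 0.0, "tz": -0.0, "ax": -0.0} ramp
{"fingers": 1, "tx": -0.04, "ty": -0.0983, "tz": -0.0666, "ax": -0.1306} ramp
{"fingers": 1, "tx": -0.0, "ty": -0.0336, "tz": -0.1067, "ax": -0.0} ramp
end [ 0.5255 -0.1     0.2   ] 180.2
```

Request:
play_rows([
  {"fingers": -1,"tx": 0.045,"ty": 0.0022,"tz": 0.002,"ax": 0.0056,"ay": 0,"az": 0},
  {"fingers": -1,"tx": 0.095,"ty": 0.0022,"tz": 0.002,"ax": 0.0056,"ay": 0,"az": 0},
  {"fingers": -1,"tx": 0.14,"ty": 0.0022,"tz": 0.002,"ax": 0.0056,"ay": 0,"az": 0},
  {"fingers": -1,"tx": 0.175,"ty": 0.0022,"tz": 0.002,"ax": 0.0056,"ay": 0,"az": 0},
  {"fingers": -1,"tx": 0.1973,"ty": 0.0022,"tz": 0.002,"ax": 0.0056,"ay": 0,"az": 0},
])

```text
time_s: 12.58
tcp_pos: [0.4497, 0.0551, 0.0491]
ee_rot: [[-0.004, -0.919, 0.395], [-0.002, 0.395, 0.919], [-1.0, 0.003, -0.003]]
wrist_force: [0.3, -0.7, -0.2]
gripper_width: 1.0
```

Request:
play_rows([
  {"fingers": -1,"tx": 0,"ty": 0,"tz": 0,"ax": 0,"ay": 0,"az": 0},
  {"fingers": 1,"tx": 0,"ty": 0,"tz": 0,"ax": 0,"ay": 0,"az": 0},
  {"fingers": 1,"tx": 0,"ty": 0,"tz": 0,"ax": 0,"ay": 0,"az": 0},
  {"fingers": 1,"tx": 0,"ty": 0,"tz": 0,"ax": 0,"ay": 0,"az": 0},
  {"fingers": 1,"tx": 0,"ty": 0,"tz": 0,"ax": 0,"ay": 0,"az": 0},
])

```text
time_s: 13.0
tcp_pos: [0.452, 0.0562, 0.053]
ee_rot: [[0.003, -0.919, 0.395], [0.001, 0.395, 0.919], [-1.0, -0.002, 0.002]]
wrist_force: [-0.7, 0.0, -0.5]
gripper_width: 0.778
```

Request:
play_rows([
  {"fingers": 1,"tx": 0,"ty": 0,"tz": 0,"ax": 0,"ay": 0,"az": 0},
  {"fingers": 1,"tx": 0,"ty": 0,"tz": 0,"ax": 0,"ay": 0,"az": 0},
  {"fingers": 1,"tx": 0,"ty": 0,"tz": 0,"ax": 0,"ay": 0,"az": 0},
  {"fingers": 1,"tx": 0,"ty": 0,"tz": 0,"ax": 0,"ay": 0,"az": 0},
  {"fingers": 1,"tx": 0,"ty": 0,"tz": 0,"ax": 0,"ay": 0,"az": 0},
])

```text
time_s: 13.42
tcp_pos: [0.4513, 0.0558, 0.052]
ee_rot: [[0.0, -0.919, 0.395], [0.0, 0.395, 0.919], [-1.0, -0.0, 0.0]]
wrist_force: [-0.7, 0.4, 4.7]
gripper_width: 0.528
```

Request:
play_rows([
  {"fingers": 1,"tx": 0,"ty": 0,"tz": 0,"ax": 0,"ay": 0,"az": 0},
  {"fingers": 1,"tx": 0,"ty": 0,"tz": 0,"ax": 0,"ay": 0,"az": 0},
  {"fingers": 1,"tx": -0.005,"ty": 0,"tz": 0,"ax": 0,"ay": 0,"az": 0},
  {"fingers": 1,"tx": -0.015,"ty": 0,"tz": 0,"ax": 0,"ay": 0,"az": 0},
  {"fingers": 1,"tx": -0.03,"ty": 0,"tz": 0,"ax": 0,"ay": 0,"az": 0},
])

```text
time_s: 13.83
tcp_pos: [0.45, 0.0553, 0.0736]
ee_rot: [[-0.003, -0.918, 0.395], [-0.001, 0.395, 0.918], [-1.0, 0.002, -0.002]]
wrist_force: [0.2, -0.2, -2.4]
gripper_width: 0.522
```

Request:
play_rows([
  {"fingers": 1,"tx": -0.025,"ty": 0,"tz": 0,"ax": 0,"ay": 0,"az": 0},
  {"fingers": 1,"tx": -0.05,"ty": 0,"tz": 0,"ax": 0,"ay": 0,"az": 0},
  {"fingers": 1,"tx": -0.075,"ty": 0,"tz": 0,"ax": 0,"ay": 0,"az": 0},
  {"fingers": 1,"tx": -0.1,"ty": 0,"tz": 0,"ax": 0,"ay": 0,"az": 0},
  {"fingers": 1,"tx": -0.1273,"ty": 0,"tz": 0,"ax": 0,"ay": 0,"az": 0},
])

```text
time_s: 14.25
tcp_pos: [0.4502, 0.0554, 0.1703]
ee_rot: [[-0.002, -0.919, 0.395], [-0.0, 0.395, 0.919], [-1.0, 0.001, -0.001]]
wrist_force: [0.8, 1.2, -2.0]
gripper_width: 0.523
```

Request:
play_rows([
  {"fingers": 1,"tx": -0.008,"ty": -0.02,"tz": -0.0133,"ax": -0.026,"ay": 0,"az": 0},
  {"fingers": 1,"tx": -0.016,"ty": -0.04,"tz": -0.0267,"ax": -0.052,"ay": 0,"az": 0},
  {"fingers": 1,"tx": -0.024,"ty": -0.06,"tz": -0.04,"ax": -0.078,"ay": 0,"az": 0},
  {"fingers": 1,"tx": -0.032,"ty": -0.08,"tz": -0.0533,"ax": -0.104,"ay": 0,"az": 0},
  {"fingers": 1,"tx": -0.04,"ty": -0.0983,"tz": -0.0666,"ax": -0.1306,"ay": 0,"az": 0},
])

```text
time_s: 14.67
tcp_pos: [0.499, -0.0201, 0.1999]
ee_rot: [[-0.001, -1.0, -0.008], [0.0, -0.008, 1.0], [-1.0, 0.001, 0.0]]
wrist_force: [1.0, -0.1, -1.7]
gripper_width: 0.526
```

Request:
play_rows([
  {"fingers": 1,"tx": 0,"ty": 0,"tz": 0,"ax": 0,"ay": 0,"az": 0},
  {"fingers": 1,"tx": 0,"ty": 0,"tz": 0,"ax": 0,"ay": 0,"az": 0},
  {"fingers": 1,"tx": 0,"ty": 0,"tz": 0,"ax": 0,"ay": 0,"az": 0},
])

```text
time_s: 14.92
tcp_pos: [0.4981, -0.0192, 0.1991]
ee_rot: [[-0.002, -1.0, -0.003], [0.0, -0.003, 1.0], [-1.0, 0.002, 0.0]]
wrist_force: [0.3, 0.3, -3.1]
gripper_width: 0.526
```

Run:
```python
from w import *
look('box',[.5245,-.136,np.radians(90)])
im=inhand('z_bracket',(-.01,.052))
s,c,c2=wcam();look_=c2
for n,q in(('box',[.5245,-.136,np.pi/2,0]),('step_block',[.5249,-.1703,np.pi/2,.006])):
    for P in M[n]: cv2.polylines(im,[cv2.convexHull(np.round(proj(world(P,q),c2)*16).astype(np.int32))],1,(0,255,0),1,shift=4)
cv2.imwrite('pics/w5.png',im[:,:,::-1])
```

```text
tcp [ 0.4981 -0.0192  0.1991] yaw -179.85 w 0.5262458763264568 F [ 0.3  0.3 -3.1] t 14.9167
box 0.92 [(np.float64(0.331), [0.5245, -0.1362], np.float64(90.4)), (np.float64(0.331), [0.5245, -0.1362], np.float64(90.4))]
z_bracket expected [318. 319.] [([530.0, 168.0], 0.76, 9617), ([318.0, 281.0], 0.67, 13507)]
```

View pics/w5.png

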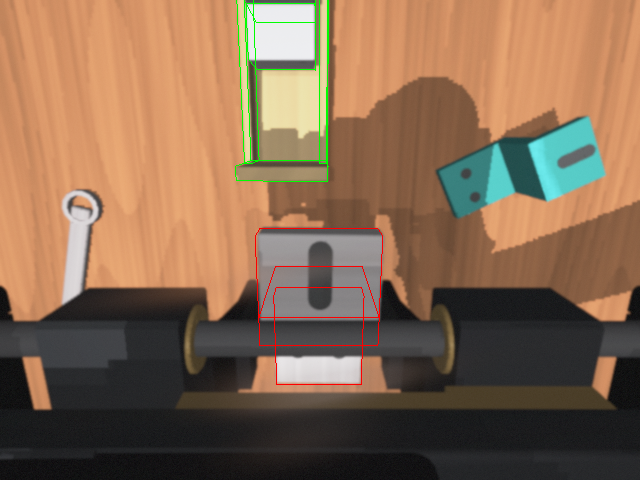

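```bash
python3 -c "
from plan import *
plan([.5,-.02,.2],180.2,[(.526,-.1335,.17,180.2,1,1,1),(.526,-.1335,.09,180.2,1,1,1),(.526,-.1335,.060,180.2,1,1,1)])"
```

```text
{"fingers": 1, "tx": 0.04, "ty": -0.0341, "tz": -0.1515, "ax": -0.0} ramp
{"fingers": 1, "tx": 0.1067, "ty": -0.0, "tz": 0.0, "ax": -0.0} ramp
{"fingers": 1, "tx": 0.04, "ty": -0.0, "tz": 0.0, "ax": -0.0} ramp
end [ 0.526  -0.1335  0.06  ] 180.2
```

Request:
play_rows([
  {"fingers": 1,"tx": 0.008,"ty": -0.007,"tz": -0.03,"ax": 0,"ay": 0,"az": 0},
  {"fingers": 1,"tx": 0.016,"ty": -0.014,"tz": -0.06,"ax": 0,"ay": 0,"az": 0},
  {"fingers": 1,"tx": 0.024,"ty": -0.021,"tz": -0.09,"ax": 0,"ay": 0,"az": 0},
  {"fingers": 1,"tx": 0.032,"ty": -0.028,"tz": -0.12,"ax": 0,"ay": 0,"az": 0},
  {"fingers": 1,"tx": 0.04,"ty": -0.0341,"tz": -0.1515,"ax": 0,"ay": 0,"az": 0},
])

```text
time_s: 15.58
tcp_pos: [0.5254, -0.1332, 0.1693]
ee_rot: [[0.0, -1.0, -0.005], [0.0, -0.005, 1.0], [-1.0, -0.0, 0.0]]
wrist_force: [-0.1, 0.5, -1.6]
gripper_width: 0.523
```

Request:
play_rows([
  {"fingers": 1,"tx": 0,"ty": 0,"tz": 0,"ax": 0,"ay": 0,"az": 0},
  {"fingers": 1,"tx": 0,"ty": 0,"tz": 0,"ax": 0,"ay": 0,"az": 0},
  {"fingers": 1,"tx": 0.015,"ty": 0,"tz": 0,"ax": 0,"ay": 0,"az": 0},
  {"fingers": 1,"tx": 0.03,"ty": 0,"tz": 0,"ax": 0,"ay": 0,"az": 0},
  {"fingers": 1,"tx": 0.045,"ty": 0,"tz": 0,"ax": 0,"ay": 0,"az": 0},
])

```text
time_s: 16.0
tcp_pos: [0.5253, -0.1317, 0.1361]
ee_rot: [[0.001, -1.0, -0.005], [0.0, -0.005, 1.0], [-1.0, -0.001, 0.0]]
wrist_force: [-0.4, -0.0, -1.5]
gripper_width: 0.529
```

Request:
play_rows([
  {"fingers": 1,"tx": 0.012,"ty": 0,"tz": 0,"ax": 0,"ay": 0,"az": 0},
  {"fingers": 1,"tx": 0.025,"ty": 0,"tz": 0,"ax": 0,"ay": 0,"az": 0},
  {"fingers": 1,"tx": 0.038,"ty": 0,"tz": 0,"ax": 0,"ay": 0,"az": 0},
  {"fingers": 1,"tx": 0.05,"ty": 0,"tz": 0,"ax": 0,"ay": 0,"az": 0},
  {"fingers": 1,"tx": 0.0617,"ty": 0,"tz": 0,"ax": 0,"ay": 0,"az": 0},
])

```text
time_s: 16.42
tcp_pos: [0.5252, -0.1325, 0.0889]
ee_rot: [[0.0, -1.0, -0.005], [-0.0, -0.005, 1.0], [-1.0, -0.0, -0.0]]
wrist_force: [0.3, 0.2, -1.7]
gripper_width: 0.524
```

Request:
play_rows([
  {"fingers": 1,"tx": 0.01,"ty": 0,"tz": 0,"ax": 0,"ay": 0,"az": 0},
  {"fingers": 1,"tx": 0.02,"ty": 0,"tz": 0,"ax": 0,"ay": 0,"az": 0},
  {"fingers": 1,"tx": 0.03,"ty": 0,"tz": 0,"ax": 0,"ay": 0,"az": 0},
  {"fingers": 1,"tx": 0.037,"ty": 0,"tz": 0,"ax": 0,"ay": 0,"az": 0},
  {"fingers": 1,"tx": 0.04,"ty": 0,"tz": 0,"ax": 0,"ay": 0,"az": 0},
])

```text
time_s: 16.83
tcp_pos: [0.5249, -0.1328, 0.0587]
ee_rot: [[-0.001, -1.0, -0.004], [-0.0, -0.004, 1.0], [-1.0, 0.001, -0.0]]
wrist_force: [-1.1, 1.1, -1.1]
gripper_width: 0.524
```

Request:
play_rows([
  {"fingers": 1,"tx": 0,"ty": 0,"tz": 0,"ax": 0,"ay": 0,"az": 0},
  {"fingers": 1,"tx": 0,"ty": 0,"tz": 0,"ax": 0,"ay": 0,"az": 0},
])

```text
time_s: 17.0
tcp_pos: [0.5249, -0.1328, 0.0595]
ee_rot: [[-0.001, -1.0, -0.004], [0.0, -0.004, 1.0], [-1.0, 0.001, 0.0]]
wrist_force: [-1.1, -0.0, -2.7]
gripper_width: 0.525
```

Request:
play_rows([
  {"fingers": 1,"tx": 0.001,"ty": 0,"tz": 0,"ax": 0,"ay": 0,"az": 0},
  {"fingers": 1,"tx": 0.002,"ty": 0,"tz": 0,"ax": 0,"ay": 0,"az": 0},
  {"fingers": 1,"tx": 0.0027,"ty": 0,"tz": 0,"ax": 0,"ay": 0,"az": 0},
  {"fingers": 1,"tx": 0.0027,"ty": 0,"tz": 0,"ax": 0,"ay": 0,"az": 0},
])

```text
time_s: 17.33
tcp_pos: [0.5251, -0.1329, 0.0581]
ee_rot: [[-0.0, -1.0, -0.004], [-0.0, -0.004, 1.0], [-1.0, 0.0, -0.0]]
wrist_force: [-2.1, 1.0, 2.4]
gripper_width: 0.53
```

Request:
play_rows([
  {"fingers": 0.4,"tx": 0,"ty": 0,"tz": 0,"ax": 0,"ay": 0,"az": 0},
  {"fingers": -1,"tx": 0,"ty": 0,"tz": 0,"ax": 0,"ay": 0,"az": 0},
  {"fingers": -1,"tx": 0,"ty": 0,"tz": 0,"ax": 0,"ay": 0,"az": 0},
  {"fingers": -1,"tx": 0,"ty": 0,"tz": 0,"ax": 0,"ay": 0,"az": 0},
  {"fingers": -1,"tx": 0,"ty": 0,"tz": 0,"ax": 0,"ay": 0,"az": 0},
])

```text
time_s: 17.75
tcp_pos: [0.5257, -0.1327, 0.0577]
ee_rot: [[0.001, -1.0, -0.005], [-0.0, -0.005, 1.0], [-1.0, -0.001, -0.0]]
wrist_force: [-0.6, -0.8, -0.6]
gripper_width: 0.744
```

Request:
play_rows([
  {"fingers": -1,"tx": -0.015,"ty": 0,"tz": 0,"ax": 0,"ay": 0,"az": 0},
  {"fingers": -1,"tx": -0.05,"ty": 0,"tz": 0,"ax": 0,"ay": 0,"az": 0},
  {"fingers": -1,"tx": -0.09,"ty": 0,"tz": 0,"ax": 0,"ay": 0,"az": 0},
  {"fingers": -1,"tx": -0.13,"ty": 0,"tz": 0,"ax": 0,"ay": 0,"az": 0},
  {"fingers": -1,"tx": -0.1627,"ty": 0,"tz": 0,"ax": 0,"ay": 0,"az": 0},
])

```text
time_s: 18.17
tcp_pos: [0.5259, -0.1328, 0.1819]
ee_rot: [[0.002, -1.0, -0.005], [-0.0, -0.005, 1.0], [-1.0, -0.002, -0.0]]
wrist_force: [0.6, 0.0, 0.3]
gripper_width: 0.992
```

```bash
python3 -c "
from plan import *
plan([.526,-.1335,.18],180.2,[(.44,.243,.2,169.5,-1,2,0)])"
```

```text
{"fingers": -1, "tx": -0.0133, "ty": 0.0565, "tz": 0.2512, "ax": 0.0297} x5
{"fingers": -1, "tx": -0.0134, "ty": 0.0796, "tz": 0.2448, "ax": 0.0297} x5
end [0.44  0.243 0.2  ] 169.51
```

Request:
play_rows([
  {"fingers": -1,"tx": -0.0133,"ty": 0.0565,"tz": 0.2512,"ax": 0.0297,"ay": 0,"az": 0},
  {"fingers": -1,"tx": -0.0133,"ty": 0.0565,"tz": 0.2512,"ax": 0.0297,"ay": 0,"az": 0},
  {"fingers": -1,"tx": -0.0133,"ty": 0.0565,"tz": 0.2512,"ax": 0.0297,"ay": 0,"az": 0},
  {"fingers": -1,"tx": -0.0133,"ty": 0.0565,"tz": 0.2512,"ax": 0.0297,"ay": 0,"az": 0},
  {"fingers": -1,"tx": -0.0133,"ty": 0.0565,"tz": 0.2512,"ax": 0.0297,"ay": 0,"az": 0},
])

```text
time_s: 18.58
tcp_pos: [0.4814, 0.0581, 0.1901]
ee_rot: [[0.002, -0.996, 0.087], [0.001, 0.087, 0.996], [-1.0, -0.001, 0.001]]
wrist_force: [-0.2, 1.1, -0.3]
gripper_width: 1.003
```

Request:
play_rows([
  {"fingers": -1,"tx": -0.0134,"ty": 0.0796,"tz": 0.2448,"ax": 0.0297,"ay": 0,"az": 0},
  {"fingers": -1,"tx": -0.0134,"ty": 0.0796,"tz": 0.2448,"ax": 0.0297,"ay": 0,"az": 0},
  {"fingers": -1,"tx": -0.0134,"ty": 0.0796,"tz": 0.2448,"ax": 0.0297,"ay": 0,"az": 0},
  {"fingers": -1,"tx": -0.0134,"ty": 0.0796,"tz": 0.2448,"ax": 0.0297,"ay": 0,"az": 0},
  {"fingers": -1,"tx": -0.0134,"ty": 0.0796,"tz": 0.2448,"ax": 0.0297,"ay": 0,"az": 0},
])

```text
time_s: 19.0
tcp_pos: [0.4382, 0.2471, 0.2002]
ee_rot: [[0.002, -0.984, 0.179], [0.002, 0.179, 0.984], [-1.0, -0.001, 0.002]]
wrist_force: [0.1, 0.2, 0.3]
gripper_width: 1.002
```

Request:
play_rows([
  {"fingers": -1,"tx": 0,"ty": 0,"tz": 0,"ax": 0,"ay": 0,"az": 0},
  {"fingers": -1,"tx": 0,"ty": 0,"tz": 0,"ax": 0,"ay": 0,"az": 0},
  {"fingers": -1,"tx": 0,"ty": 0,"tz": 0,"ax": 0,"ay": 0,"az": 0},
  {"fingers": -1,"tx": 0,"ty": 0,"tz": 0,"ax": 0,"ay": 0,"az": 0},
])

```text
time_s: 19.33
tcp_pos: [0.4389, 0.2427, 0.1995]
ee_rot: [[-0.0, -0.983, 0.183], [-0.0, 0.183, 0.983], [-1.0, 0.0, -0.0]]
wrist_force: [0.2, -0.5, 0.4]
gripper_width: 0.998
```

```bash
python3 -c "
from w import *
for i in range(2): look('v_block',[.44,.243,np.radians(79.5)],'w6')
c1=viewer.capture('side')
a=cv2.imread('pics/w6.png');b=c1['image'][190:340,230:380,::-1]
cv2.imwrite('pics/w6b.png',np.hstack([cv2.resize(a,(400,300)),cv2.resize(b,(300,300))]))"
```

```text
tcp [0.4389 0.2427 0.1995] yaw 169.48 w 0.9976830776082001 F [ 0.2 -0.5  0.4] t 19.3333
v_block 0.95 [(np.float64(0.025), [0.4403, 0.2428], np.float64(78.8)), (np.float64(0.026), [0.4402, 0.2431], np.float64(79.3))]
tcp [0.4391 0.2425 0.1996] yaw 169.45 w 0.9998867302864579 F [-0.1 -0.8 -0.3] t 19.4333
v_block 0.9 [(np.float64(0.051), [0.4404, 0.2429], np.float64(79.4)), (np.float64(0.051), [0.4404, 0.2429], np.float64(79.3))]
```

View pics/w6b.png

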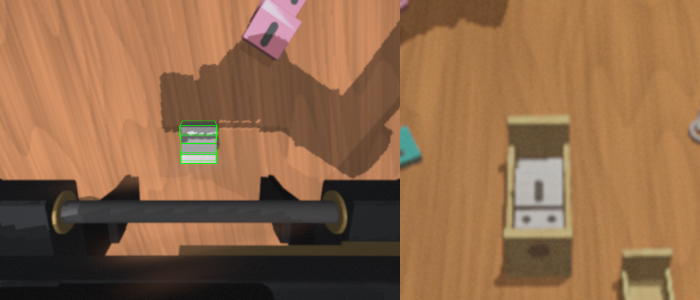

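```bash
python3 -c "
from plan import *
plan([.44,.243,.2],169.5,[(.4413,.2433,.041,169.3,-1,1,0),(.4413,.2433,.18,169.3,1,1,1),(.526,-.021,.2,180.2,1,2,1),(.526,-.101,.17,180.2,1,1,1)])"
```

```text
{"fingers": -1, "tx": 0.212, "ty": -0.0016, "tz": 0.0007, "ax": 0.0011} x5
{"fingers": 1, "tx": -0.1853, "ty": -0.0, "tz": 0.0, "ax": 0.0} ramp
{"fingers": 1, "tx": -0.0134, "ty": -0.0882, "tz": -0.1627, "ax": -0.0303} ramp
{"fingers": 1, "tx": -0.0133, "ty": -0.0724, "tz": -0.1703, "ax": -0.0302} ramp
{"fingers": 1, "tx": 0.04, "ty": 0.0004, "tz": -0.1066, "ax": -0.0} ramp
end [ 0.526 -0.101  0.17 ] 180.19
```

Request:
play_rows([
  {"fingers": -1,"tx": 0.05,"ty": -0.0016,"tz": 0.0007,"ax": 0.0011,"ay": 0,"az": 0},
  {"fingers": -1,"tx": 0.1,"ty": -0.0016,"tz": 0.0007,"ax": 0.0011,"ay": 0,"az": 0},
  {"fingers": -1,"tx": 0.15,"ty": -0.0016,"tz": 0.0007,"ax": 0.0011,"ay": 0,"az": 0},
  {"fingers": -1,"tx": 0.19,"ty": -0.0016,"tz": 0.0007,"ax": 0.0011,"ay": 0,"az": 0},
  {"fingers": -1,"tx": 0.212,"ty": -0.0016,"tz": 0.0007,"ax": 0.0011,"ay": 0,"az": 0},
])

```text
time_s: 20.0
tcp_pos: [0.4387, 0.242, 0.0373]
ee_rot: [[-0.004, -0.983, 0.186], [-0.004, 0.186, 0.983], [-1.0, 0.003, -0.004]]
wrist_force: [0.6, 0.8, 0.1]
gripper_width: 1.001
```

Request:
play_rows([
  {"fingers": -1,"tx": 0,"ty": 0,"tz": 0,"ax": 0,"ay": 0,"az": 0},
  {"fingers": 1,"tx": 0,"ty": 0,"tz": 0,"ax": 0,"ay": 0,"az": 0},
  {"fingers": 1,"tx": 0,"ty": 0,"tz": 0,"ax": 0,"ay": 0,"az": 0},
  {"fingers": 1,"tx": 0,"ty": 0,"tz": 0,"ax": 0,"ay": 0,"az": 0},
  {"fingers": 1,"tx": 0,"ty": 0,"tz": 0,"ax": 0,"ay": 0,"az": 0},
])

```text
time_s: 20.42
tcp_pos: [0.4409, 0.2447, 0.0422]
ee_rot: [[0.002, -0.983, 0.185], [0.002, 0.185, 0.983], [-1.0, -0.002, 0.003]]
wrist_force: [0.4, -0.1, 0.4]
gripper_width: 0.78
```

Request:
play_rows([
  {"fingers": 1,"tx": 0,"ty": 0,"tz": 0,"ax": 0,"ay": 0,"az": 0},
  {"fingers": 1,"tx": 0,"ty": 0,"tz": 0,"ax": 0,"ay": 0,"az": 0},
  {"fingers": 1,"tx": 0,"ty": 0,"tz": 0,"ax": 0,"ay": 0,"az": 0},
  {"fingers": 1,"tx": 0,"ty": 0,"tz": 0,"ax": 0,"ay": 0,"az": 0},
  {"fingers": 1,"tx": 0,"ty": 0,"tz": 0,"ax": 0,"ay": 0,"az": 0},
])

```text
time_s: 20.83
tcp_pos: [0.4402, 0.2441, 0.041]
ee_rot: [[0.0, -0.983, 0.184], [0.0, 0.184, 0.983], [-1.0, -0.0, 0.0]]
wrist_force: [-0.6, 0.0, 4.4]
gripper_width: 0.526
```

Request:
play_rows([
  {"fingers": 1,"tx": 0,"ty": 0,"tz": 0,"ax": 0,"ay": 0,"az": 0},
  {"fingers": 1,"tx": 0,"ty": 0,"tz": 0,"ax": 0,"ay": 0,"az": 0},
  {"fingers": 1,"tx": -0.005,"ty": 0,"tz": 0,"ax": 0,"ay": 0,"az": 0},
  {"fingers": 1,"tx": -0.015,"ty": 0,"tz": 0,"ax": 0,"ay": 0,"az": 0},
  {"fingers": 1,"tx": -0.03,"ty": 0,"tz": 0,"ax": 0,"ay": 0,"az": 0},
])

```text
time_s: 21.25
tcp_pos: [0.4391, 0.243, 0.0623]
ee_rot: [[-0.003, -0.983, 0.185], [-0.003, 0.185, 0.983], [-1.0, 0.002, -0.003]]
wrist_force: [-0.2, 0.3, -1.4]
gripper_width: 0.522
```

Request:
play_rows([
  {"fingers": 1,"tx": -0.03,"ty": 0,"tz": 0,"ax": 0,"ay": 0,"az": 0},
  {"fingers": 1,"tx": -0.06,"ty": 0,"tz": 0,"ax": 0,"ay": 0,"az": 0},
  {"fingers": 1,"tx": -0.09,"ty": 0,"tz": 0,"ax": 0,"ay": 0,"az": 0},
  {"fingers": 1,"tx": -0.12,"ty": 0,"tz": 0,"ax": 0,"ay": 0,"az": 0},
  {"fingers": 1,"tx": -0.1553,"ty": 0,"tz": 0,"ax": 0,"ay": 0,"az": 0},
])

```text
time_s: 21.67
tcp_pos: [0.439, 0.2431, 0.1798]
ee_rot: [[-0.003, -0.983, 0.185], [-0.002, 0.185, 0.983], [-1.0, 0.002, -0.002]]
wrist_force: [0.9, -0.7, -2.8]
gripper_width: 0.526
```

Request:
play_rows([
  {"fingers": 1,"tx": -0.0027,"ty": -0.0176,"tz": -0.0325,"ax": -0.006,"ay": 0,"az": 0},
  {"fingers": 1,"tx": -0.0054,"ty": -0.0353,"tz": -0.065,"ax": -0.012,"ay": 0,"az": 0},
  {"fingers": 1,"tx": -0.008,"ty": -0.053,"tz": -0.0976,"ax": -0.018,"ay": 0,"az": 0},
  {"fingers": 1,"tx": -0.0107,"ty": -0.0706,"tz": -0.13,"ax": -0.024,"ay": 0,"az": 0},
  {"fingers": 1,"tx": -0.0134,"ty": -0.0882,"tz": -0.1627,"ax": -0.0303,"ay": 0,"az": 0},
])

```text
time_s: 22.08
tcp_pos: [0.4821, 0.1104, 0.1896]
ee_rot: [[-0.001, -0.996, 0.089], [-0.0, 0.089, 0.996], [-1.0, 0.001, -0.0]]
wrist_force: [0.2, -0.4, -3.0]
gripper_width: 0.52
```

Request:
play_rows([
  {"fingers": 1,"tx": -0.0027,"ty": -0.0145,"tz": -0.034,"ax": -0.006,"ay": 0,"az": 0},
  {"fingers": 1,"tx": -0.0054,"ty": -0.029,"tz": -0.068,"ax": -0.012,"ay": 0,"az": 0},
  {"fingers": 1,"tx": -0.008,"ty": -0.0434,"tz": -0.102,"ax": -0.018,"ay": 0,"az": 0},
  {"fingers": 1,"tx": -0.0107,"ty": -0.058,"tz": -0.136,"ax": -0.024,"ay": 0,"az": 0},
  {"fingers": 1,"tx": -0.0133,"ty": -0.0724,"tz": -0.1703,"ax": -0.0302,"ay": 0,"az": 0},
])

```text
time_s: 22.5
tcp_pos: [0.5247, -0.0217, 0.1995]
ee_rot: [[-0.001, -1.0, -0.005], [0.0, -0.005, 1.0], [-1.0, 0.001, 0.0]]
wrist_force: [0.0, 0.5, -2.4]
gripper_width: 0.523
```

Request:
play_rows([
  {"fingers": 1,"tx": 0,"ty": 0,"tz": 0,"ax": 0,"ay": 0,"az": 0},
  {"fingers": 1,"tx": 0,"ty": 0,"tz": 0,"ax": 0,"ay": 0,"az": 0},
  {"fingers": 1,"tx": 0,"ty": 0,"tz": 0,"ax": 0,"ay": 0,"az": 0},
])

```text
time_s: 22.75
tcp_pos: [0.5244, -0.0204, 0.1992]
ee_rot: [[-0.001, -1.0, -0.003], [0.0, -0.003, 1.0], [-1.0, 0.001, 0.0]]
wrist_force: [-0.6, -0.3, -2.4]
gripper_width: 0.527
```

Run:
```python
from w import *
s,c,c2=wcam();print(s['tcp_pos'],s['wrist_force'])
im=inhand('v_block',(0,.041))
for n,q in(('box',[.5245,-.136,np.pi/2,0]),('z_bracket',[.5251,-.124,np.pi/2,.006])):
    for P in M[n]: cv2.polylines(im,[cv2.convexHull(np.round(proj(world(P,q),c2)*16).astype(np.int32))],1,(0,255,0) if n=='box' else (0,0,255),1,shift=4)
cv2.imwrite('pics/w7.png',im[:,:,::-1])
```

```text
[ 0.5244318  -0.02039114  0.19917056] [-0.64329534 -0.2582166  -2.41804344]
v_block expected [318. 310.] [([317.0, 289.0], 0.97, 11656)]
```

View pics/w7.png

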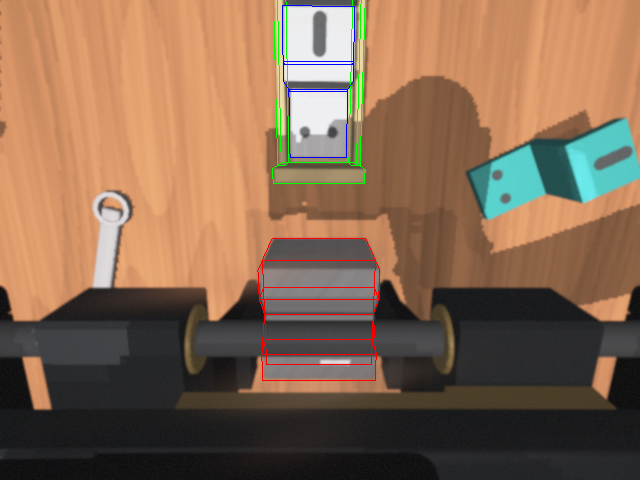

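Wrist view: the bracket (320,80) and box match their predicted outlines, and the held V-block (318,310) matches its own. I place it.

Request:
play_rows([
  {"fingers": 1,"tx": 0.008,"ty": 0,"tz": -0.021,"ax": 0,"ay": 0,"az": 0},
  {"fingers": 1,"tx": 0.016,"ty": 0,"tz": -0.042,"ax": 0,"ay": 0,"az": 0},
  {"fingers": 1,"tx": 0.024,"ty": 0,"tz": -0.063,"ax": 0,"ay": 0,"az": 0},
  {"fingers": 1,"tx": 0.032,"ty": 0,"tz": -0.084,"ax": 0,"ay": 0,"az": 0},
  {"fingers": 1,"tx": 0.04,"ty": 0.0004,"tz": -0.1047,"ax": 0,"ay": 0,"az": 0},
])

```text
time_s: 23.32
tcp_pos: [0.5251, -0.0985, 0.1694]
ee_rot: [[0.0, -1.0, -0.006], [0.0, -0.006, 1.0], [-1.0, -0.0, 0.0]]
wrist_force: [-0.3, -0.4, -2.9]
gripper_width: 0.525
```

Request:
play_rows([
  {"fingers": 1,"tx": 0,"ty": 0,"tz": 0,"ax": 0,"ay": 0,"az": 0},
  {"fingers": 1,"tx": 0,"ty": 0,"tz": 0,"ax": 0,"ay": 0,"az": 0},
  {"fingers": 1,"tx": 0.015,"ty": 0,"tz": 0,"ax": 0,"ay": 0,"az": 0},
  {"fingers": 1,"tx": 0.03,"ty": 0,"tz": 0,"ax": 0,"ay": 0,"az": 0},
  {"fingers": 1,"tx": 0.045,"ty": 0,"tz": 0,"ax": 0,"ay": 0,"az": 0},
])

```text
time_s: 23.73
tcp_pos: [0.5257, -0.0976, 0.1363]
ee_rot: [[0.002, -1.0, -0.006], [0.0, -0.006, 1.0], [-1.0, -0.002, 0.0]]
wrist_force: [-0.1, -0.1, -3.8]
gripper_width: 0.525
```

Request:
play_rows([
  {"fingers": 1,"tx": 0.012,"ty": 0,"tz": 0,"ax": 0,"ay": 0,"az": 0},
  {"fingers": 1,"tx": 0.025,"ty": 0,"tz": 0,"ax": 0,"ay": 0,"az": 0},
  {"fingers": 1,"tx": 0.038,"ty": 0,"tz": 0,"ax": 0,"ay": 0,"az": 0},
  {"fingers": 1,"tx": 0.05,"ty": 0,"tz": 0,"ax": 0,"ay": 0,"az": 0},
  {"fingers": 1,"tx": 0.0617,"ty": 0,"tz": 0,"ax": 0,"ay": 0,"az": 0},
])

```text
time_s: 24.15
tcp_pos: [0.5253, -0.0986, 0.0889]
ee_rot: [[0.0, -1.0, -0.005], [-0.0, -0.005, 1.0], [-1.0, -0.0, -0.0]]
wrist_force: [0.9, -0.5, -2.7]
gripper_width: 0.529
```

Request:
play_rows([
  {"fingers": 1,"tx": 0.01,"ty": 0,"tz": 0,"ax": 0,"ay": 0,"az": 0},
  {"fingers": 1,"tx": 0.02,"ty": 0,"tz": 0,"ax": 0,"ay": 0,"az": 0},
  {"fingers": 1,"tx": 0.03,"ty": 0,"tz": 0,"ax": 0,"ay": 0,"az": 0},
  {"fingers": 1,"tx": 0.037,"ty": 0,"tz": 0,"ax": 0,"ay": 0,"az": 0},
  {"fingers": 1,"tx": 0.0387,"ty": 0,"tz": 0,"ax": 0,"ay": 0,"az": 0},
])

```text
time_s: 24.57
tcp_pos: [0.5246, -0.0989, 0.0594]
ee_rot: [[-0.002, -1.0, -0.004], [-0.0, -0.004, 1.0], [-1.0, 0.002, -0.0]]
wrist_force: [-0.3, -0.2, -2.9]
gripper_width: 0.525
```

Request:
play_rows([
  {"fingers": 1,"tx": 0,"ty": 0,"tz": 0,"ax": 0,"ay": 0,"az": 0},
  {"fingers": 1,"tx": 0.001,"ty": 0,"tz": 0,"ax": 0,"ay": 0,"az": 0},
  {"fingers": 1,"tx": 0.002,"ty": 0,"tz": 0,"ax": 0,"ay": 0,"az": 0},
  {"fingers": 1,"tx": 0.002,"ty": 0,"tz": 0,"ax": 0,"ay": 0,"az": 0},
])

```text
time_s: 24.9
tcp_pos: [0.5254, -0.0988, 0.0594]
ee_rot: [[0.001, -1.0, -0.004], [0.0, -0.004, 1.0], [-1.0, -0.001, 0.0]]
wrist_force: [0.1, -0.1, -2.6]
gripper_width: 0.527
```

Request:
play_rows([
  {"fingers": 1,"tx": 0.0007,"ty": 0,"tz": 0,"ax": 0,"ay": 0,"az": 0},
  {"fingers": 1,"tx": 0.0014,"ty": 0,"tz": 0,"ax": 0,"ay": 0,"az": 0},
  {"fingers": 1,"tx": 0.0014,"ty": 0,"tz": 0,"ax": 0,"ay": 0,"az": 0},
])

```text
time_s: 25.15
tcp_pos: [0.5255, -0.0988, 0.0591]
ee_rot: [[0.001, -1.0, -0.005], [-0.0, -0.005, 1.0], [-1.0, -0.001, -0.0]]
wrist_force: [-2.3, 0.7, 5.7]
gripper_width: 0.523
```

Contact at the expected height, 0.059. I release, lift and back off.

Request:
play_rows([
  {"fingers": 0.4,"tx": 0,"ty": 0,"tz": 0,"ax": 0,"ay": 0,"az": 0},
  {"fingers": -1,"tx": 0,"ty": 0,"tz": 0,"ax": 0,"ay": 0,"az": 0},
  {"fingers": -1,"tx": 0,"ty": 0,"tz": 0,"ax": 0,"ay": 0,"az": 0},
  {"fingers": -1,"tx": 0,"ty": 0,"tz": 0,"ax": 0,"ay": 0,"az": 0},
  {"fingers": -1,"tx": 0,"ty": 0,"tz": 0,"ax": 0,"ay": 0,"az": 0},
])

```text
time_s: 25.57
tcp_pos: [0.5253, -0.0989, 0.0579]
ee_rot: [[0.0, -1.0, -0.004], [0.0, -0.004, 1.0], [-1.0, -0.0, 0.0]]
wrist_force: [-0.4, -0.3, 0.1]
gripper_width: 0.745
```

Request:
play_rows([
  {"fingers": -1,"tx": -0.015,"ty": 0,"tz": 0,"ax": 0,"ay": 0,"az": 0},
  {"fingers": -1,"tx": -0.05,"ty": 0,"tz": 0,"ax": 0,"ay": 0,"az": 0},
  {"fingers": -1,"tx": -0.09,"ty": 0,"tz": 0,"ax": 0,"ay": 0,"az": 0},
  {"fingers": -1,"tx": -0.13,"ty": 0,"tz": 0,"ax": 0,"ay": 0,"az": 0},
  {"fingers": -1,"tx": -0.16,"ty": 0,"tz": 0,"ax": 0,"ay": 0,"az": 0},
])

```text
time_s: 25.98
tcp_pos: [0.5259, -0.0989, 0.1805]
ee_rot: [[0.003, -1.0, -0.005], [-0.0, -0.005, 1.0], [-1.0, -0.003, -0.0]]
wrist_force: [0.9, 0.3, 0.1]
gripper_width: 0.994
```

Request:
play_rows([
  {"fingers": -1,"tx": -0.08,"ty": 0,"tz": 0.16,"ax": 0,"ay": 0,"az": 0},
  {"fingers": -1,"tx": -0.08,"ty": 0,"tz": 0.16,"ax": 0,"ay": 0,"az": 0},
  {"fingers": -1,"tx": -0.08,"ty": 0,"tz": 0.16,"ax": 0,"ay": 0,"az": 0},
  {"fingers": -1,"tx": -0.08,"ty": 0,"tz": 0.16,"ax": 0,"ay": 0,"az": 0},
  {"fingers": -1,"tx": -0.08,"ty": 0,"tz": 0.16,"ax": 0,"ay": 0,"az": 0},
])

```text
time_s: 26.4
tcp_pos: [0.5256, 0.0235, 0.2398]
ee_rot: [[0.004, -1.0, -0.008], [0.001, -0.008, 1.0], [-1.0, -0.004, 0.001]]
wrist_force: [0.1, -0.4, -0.1]
gripper_width: 1.0
```

Request:
play_rows([
  {"fingers": -1,"tx": 0,"ty": 0,"tz": 0,"ax": 0,"ay": 0,"az": 0},
  {"fingers": -1,"tx": 0,"ty": 0,"tz": 0,"ax": 0,"ay": 0,"az": 0},
  {"fingers": -1,"tx": 0,"ty": 0,"tz": 0,"ax": 0,"ay": 0,"az": 0},
])

```text
time_s: 26.65
tcp_pos: [0.524, 0.0199, 0.2368]
ee_rot: [[-0.003, -1.0, -0.003], [-0.001, -0.003, 1.0], [-1.0, 0.003, -0.001]]
wrist_force: [0.0, 0.6, -0.6]
gripper_width: 1.002
```

Run:
```python
from w import *
out=[]
Q=[('box',[.5245,-.1362,np.pi/2,0],(0,255,0)),('step_block',[.5249,-.1703,np.pi/2,.006],(255,0,0)),('z_bracket',[.5251,-.124,np.pi/2,.006],(0,0,255)),('v_block',[.5255,-.1,np.pi/2,.018],(255,255,0))]
s,c,c2=wcam();print(s['time_s'],s['tcp_pos'])
for c,v in((c2,None),(viewer.capture('side'),None)):
    im=cv2.resize(c['image'],None,fx=3,fy=3,interpolation=cv2.INTER_CUBIC);raw=im.copy()
    for n,q,col in Q:
        for P in M[n]: cv2.polylines(im,[cv2.convexHull(np.round((proj(world(P,q),c)*3+1)*16).astype(np.int32))],1,col,1,shift=4)
    u=(proj(world(np.array([[0,0,.03]]),Q[0][1]),c)[0]*3).astype(int)
    a,b=max(0,u[1]-150),max(0,u[0]-200)
    for k in(raw,im): out.append(cv2.resize(k[a:a+300,b:b+400,::-1],(400,300)))
cv2.imwrite('pics/f.png',np.vstack([np.hstack(out[:2]),np.hstack(out[2:])]))
```

```text
26.65 [0.52401817 0.01994772 0.23682727]
```

View pics/f.png

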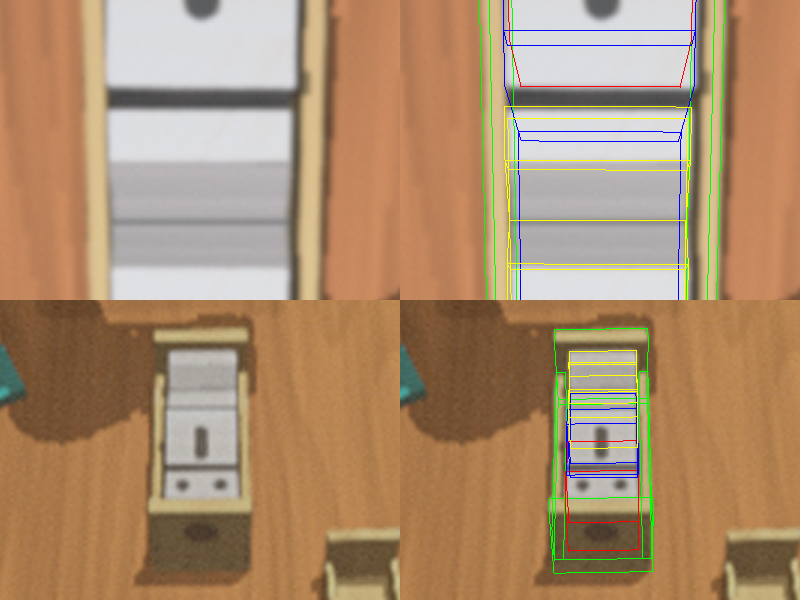

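The V-block (yellow), bracket (blue) and step block (red) match their fully seated outlines in both views.

```bash
python3 -c "
from station import job
print(job.finish_job())"
```

```text
the job is handed in; nothing more can be done
None
```

All three parts are packed in the larger plywood box, and the job is handed in at about 27 s. I set in the step block first, then the grey Z-bracket, then the V-block. The bracket's arm lies over the low step and its foot under the V-block.

- **Seating:** each part was lowered until it touched, at 58–59 mm TCP height, which is the expected seated height. I read about 6–8 N of contact force and then released it without dropping it.
- **Final check:** in the last wrist and side pictures, the seen parts match their fully seated outlines to within about 1–2 mm. At those heights the tallest part tops out at 66 mm, below the 70 mm end boards.
- **Arm and bystanders:** the gripper ended open and clear of the box. I did not go near the bottle, dish, wrench or look-alikes, but took no separate final picture of them.
- **Disagreement:** the top camera and the wrist camera differed by up to 2.4 mm on the part positions. I used the wrist readings. No check failed.

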